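# Put the darkroom chemicals back on their own mats

### The arm

A 7-joint arm with a two-finger parallel gripper is mounted at the origin on the work surface. World frame = base frame: x ahead of the robot, y to its left, z up, the work surface at z = 0. Lengths are in m, angles in rad, forces in N, time in s.
With the tool pointing down it reaches from about 0.4 to 0.875 m from the base axis. Payload 19.3 kg.
Tool frame: the origin (TCP) lies on the centre line of the jaws, within the pads' length; the fingertips stand 14 mm ahead of it and the grasp point (between the pads) lies 5 mm behind it; x points along the fingers, y is the direction in which the jaws open and shut, and the axes are right-handed (so a half turn about x gives the same grasp; the last joint's range is limited). The gripper opens to 85 mm and grips with 20 to 120 N. Pads are 22 mm wide; open, the fingers measure 114 mm over their backs; the gripper's body (76 mm by 85 mm) begins 54 mm behind the grasp point. The pads swing forward as they close: fully open they stand 13 mm farther back than shut.
Start: joints at [-1.292, 0.521, -0.036, 1.599, 0.021, 1.021, -0.113], TCP at [0.214, 0.587, 0.245] pointing down, gripper open.
Joint ranges: [-2.91, 2.91], [-0.3, 2.13], [-1.5, 1.42], [0.17, 2.43], [-1.26, 4.41], [0.16, 1.93], [-2.52, 2.52]. Speed limits (rad/s): [1.89, 1.89, 2.39, 2.39, 3.01, 3.01, 3.01].

### API

Orientations are given as [roll, pitch, yaw] about the fixed x, y, z axes, in that order (R = Rz(yaw) Ry(pitch) Rx(roll)).
In Python, from workcell import monitor, optics, bot gives the robot as it stands.
- The arm moves only by the tool arm_command, never from a script. Its arguments are lists of equal length, an entry for each row: "delta_pos": the shift along the tool's x, y, z as a fraction of full scale, a list of three; "rotation": the turn, a rotation vector about the tool's x, y, z as a fraction of full scale, a list of three. In form: {"delta_pos": [[dx, dy, dz], ...], "rotation": [[wx, wy, wz], ...]}. A call has 1 to 10 rows; each row shifts and turns the pose as measured when the row begins, along the tool's axes as they then stand; what a row does not reach is not made up. Full scale, the value 1, is 30 mm for a shift and 6 degrees for a turn. A row lasts 1/10 s, in which the tool goes at most 50 mm and 8.59 degrees, less where a joint would pass 70% of its speed; a pose out of reach is approached as far as the arm can. A call with a number of a shift or a turn outside -1 to 1 is refused whole. A call with a gripper value outside its range is refused whole. "gripper" is the closure, from -1 (fully open) to 1 (shut), so that 0 is half open, set as the call begins (left out, the last holds). The fingers move at their own pace and stop on an object; "grip_force" is the grip in N (left out, the last holds). Time passes only in rows, so rows that do not move let the fingers close. It gives the time, the measured TCP pose, the force and the opening at its end, in the units of the state.
- monitor.observe(): the state, without advancing time (a new reading comes with each control period).
- optics.grab_frame(name): name is "side" or "top" or "wrist"; returns the picture (480x640x3 uint8, red, green, blue); there is no depth.
- optics.camera_params(name): a dict with "fx", "fy", "cx", "cy" (pixels), "dist_coeffs" ([k1, k2, p1, p2, k3] as OpenCV has them; the pictures are not rectified), "origin" and "rotation" of the camera in the world. Camera axes: x right, y down, z forward; pixel columns grow to the right and rows downward; lengths in m; the calibration is good to about 2 mm. A picture is of the moment at which its call begins: read the wrist's pose just before it. camera_params takes no time and is no camera call; for the wrist camera it gives the pose at the moment of the call.
- bot.job_done(): hands the job in, once; it reports no verdict.
The state is a dict: "clock": time; "qpos": joint angles; "qd": joint speeds; "joint_efforts": joint torques, N m; "position": TCP position; "tool_rot": TCP orientation; "force": force on the tool from outside, world axes, zero at the start; "moment": the same for the moment, N m; "grip_width": finger opening in m.
Only numpy, scipy, OpenCV 4.12 (cv2) and the standard library are available. Lean on these libraries where they do the work, as an engineer would, in place of code of your own. Each camera call takes 0.05 s, during which the arm holds its last target. There are 200 camera calls.

### The job

The wide amber jar and the square amber bottle stand on each other's mats: swap them (the white tile is free to park one on meanwhile), so that the jar ends in the middle of the large round mat and the bottle in the middle of the square mat. What is stacked on the jar is put away too: the tin goes to the middle of the small round mat and the glass spacer plate flat and squarely on top of the pile of plates. Keep the jar and the bottle upright, set everything down gently instead of dropping it, and leave the beaker where it stands.

Things in the scene. Friction and masses are not known exactly. Their poses are not given: they have to be found in the camera images.
- jar_center (a point): Wide round jar of amber glass: body 66 mm across and 48 mm high (shoulder sloping in over the top 8 mm), then an upright round black lid 40 mm across and 26 mm high with a flat top; 74 mm high in all. Closed and rigid, 0.2 to 0.4 kg. The point is on its axis, half-way up, 37 mm above its underside; z is its axis, upward. At the start it stands on the square mat and carries the glass plate and the tin.
- bottle_center (a point): Square amber glass bottle: body 50 x 50 mm and 50 mm high, then a round black cap 28 mm across and 30 mm high; 80 mm high in all. Closed and rigid, 0.15 to 0.31 kg. The point is on its axis, half-way up, 40 mm above its underside; z is up, x and y are square to the body's sides. At the start it stands on the large round mat.
- plate_center (a point): Loose glass spacer plate, pale grey-green, 50 x 80 x 6 mm, 60 g, lying flat on the jar's lid, with the tin on top of it. The point is at its centre, 3 mm above its underside; x runs along the 50 mm width, y along the 80 mm length, z up. As the lid is narrower than the plate, the plate's edges overhang it and there is 26 mm of free height under them.
- tin_center (a point): Small round aluminium tin, 39 mm across (41 mm at its lid, the upper 10 mm), 36 mm high, 40 to 85 g, standing on the glass plate at the start. The point is on its axis, half-way up, 18 mm above its underside; z is up.
- round_mat_top (a point): Large round black rubber mat, 90 mm across, 4 mm thick, fixed to the bench: the jar's place. The point is the centre of its top face.
- square_mat_top (a point): Square black rubber mat, 78 x 78 mm, 4 mm thick, fixed: the bottle's place. The point is the centre of its top face; x and y are square to its sides.
- small_mat_top (a point): Small round black rubber mat, 64 mm across, 4 mm thick, fixed, empty at the start: the tin's place. The point is the centre of its top face.
- plate_pile_top (a point): Pile of four glass plates like the loose one, 50 x 80 mm and 24 mm high, which do not move: the spacer plate's place. The point is the centre of the pile's top face; x runs along the 50 mm width, y along the 80 mm length.
- spare_tile_top (a point): Oblong white ceramic tile, 85 x 125 mm, 4 mm thick, fixed, empty: a free spot to park a thing on. The point is the centre of its top face; x runs along the 85 mm, y along the 125 mm.
- beaker: Open clear plastic beaker, 64 mm across, 75 mm high, standing at one far side of the bench; not part of the job. Origin: centre of its underside. (Also about, off to the sides and at the far edge: a dropper bottle 70 mm high and a brush, lying.)

How it is judged:
At the end, for the whole second after the job is handed in: Jar on the large round mat, bottle on the square mat, tin on the small round mat, plate on the pile: each centred within 12 mm, resting there upright or flat (within 0.1 rad), the plate parallel to the pile within 0.2 rad (either way round); all released and at rest (horizontal distance between jar_center and round_mat_top below 0.012 m and z of jar_center in the frame of round_mat_top between 0.033 and 0.041 m and angle between each of jar_center, bottle_center, tin_center, plate_center's own z axis and vertical below 0.1 rad and linear speed of each of jar, bottle, tin, plate below 0.02 m/s and horizontal distance between bottle_center and square_mat_top below 0.012 m and z of bottle_center in the frame of square_mat_top between 0.036 and 0.044 m and horizontal distance between tin_center and small_mat_top below 0.012 m and z of tin_center in the frame of small_mat_top between 0.014 and 0.022 m and horizontal distance between plate_center and plate_pile_top below 0.012 m and z of plate_center in the frame of plate_pile_top between -0.001 and 0.007 m and angle between the x axis of plate_center and the x axis of plate_pile_top, either way round below 0.2 rad); the robot touches nothing.
It fails at once if the jar or the bottle is tipped by more than 0.6 rad (angle between any of jar_center, bottle_center's own z axis and vertical above 0.6 rad).
It fails at once if a thing is dropped (the jar, bottle, plate or tin falls free of the fingers faster than 0.7 m/s, a fall of some 25 mm) ((linear speed of jar above 0.7 m/s and contact force between the fingers and jar below 0.05 N) or (linear speed of bottle above 0.7 m/s and contact force between the fingers and bottle below 0.05 N) or (linear speed of plate above 0.7 m/s and contact force between the fingers and plate below 0.05 N) or (linear speed of tin above 0.7 m/s and contact force between the fingers and tin below 0.05 N)).
It fails at once if the beaker is moved by more than 20 mm (distance of beaker from where it was at the start of the episode above 0.02 m).
It also fails if it takes over 138 s, if anything falls off the work surface, if the arm or the gripper's body presses on something with over 40 N, if the wrist force passes 120 N, or if a joint passes its speed limit or range.

## Working session

There is one attempt and no reset: what is moved stays moved. The work goes in short steps, Python scripts to look and compute and a tool call to move; the robot and the scene stay as the last step left them, time stands still between calls to the robot, and variables do not carry over. Pictures are saved under pics/ and viewed, about 12 in all and at most 16, crops included, and the job is handed in when it is done.

Besides the shell and the picture viewer there is one more tool, called after ">>>" as name(argument=value, ...) on one line, values as JSON. arm_command: Moves the arm, as the interface text tells. Its arguments: {"type":"object","properties":{"delta_pos":{"type":"array","items":{"type":"array","items":{"type":"number"}}},"rotation":{"type":"array","items":{"type":"array","items":{"type":"number"}}},"gripper":{"type":"number"},"grip_force":{"type":"number"}},"required":["delta_pos","rotation"]}

```bash
mkdir -p pics; ls; python3 - <<'E'
from workcell import monitor, optics, bot
import cv2
s=monitor.observe(); print({k:s[k] for k in ("clock","position","tool_rot","grip_width","force")})
for n in ("top","side","wrist"):
    p=optics.camera_params(n); print(n,p)
for n in ("top","side"):
    cv2.imwrite(f"pics/{n}0.png",cv2.cvtColor(optics.grab_frame(n),cv2.COLOR_RGB2BGR))
E
```

```text
pics
{'clock': 0.0, 'position': array([0.21353164, 0.58706091, 0.2447153 ]), 'tool_rot': array([-1.48151984,  1.56964302, -1.83031529]), 'grip_width': 0.08532164531492727, 'force': array([-0.6611974 ,  0.33095824,  0.35990598])}
top {'fx': 473.7777222946567, 'fy': 473.7777222946567, 'cx': 326.59576901726246, 'cy': 238.8588664705957, 'dist_coeffs': array([-0.0985926,  0.       ,  0.       ,  0.       ,  0.       ]), 'origin': array([4.21340819e-01, 7.31328372e-04, 1.00509341e+00]), 'rotation': array([-3.02122001e+00,  2.85420262e-03, -1.56307737e+00])}
side {'fx': 443.6902911540935, 'fy': 443.6902911540935, 'cx': 314.9060468090963, 'cy': 238.0363111445842, 'dist_coeffs': array([-0.09818907,  0.        ,  0.        ,  0.        ,  0.        ]), 'origin': array([0.29635872, 0.56836856, 0.69369703]), 'rotation': array([-2.32860669,  0.00306847, -2.75288228])}
wrist {'fx': 383.52533005685655, 'fy': 383.52533005685655, 'cx': 319.77936697064257, 'cy': 244.05197435348023, 'dist_coeffs': array([0.02850473, 0.        , 0.        , 0.        , 0.        ]), 'origin': array([0.14798118, 0.60980656, 0.37318534]), 'rotation': array([2.86707069e+00, 5.49712501e-04, 1.22171727e+00])}
```

View pics/top0.png

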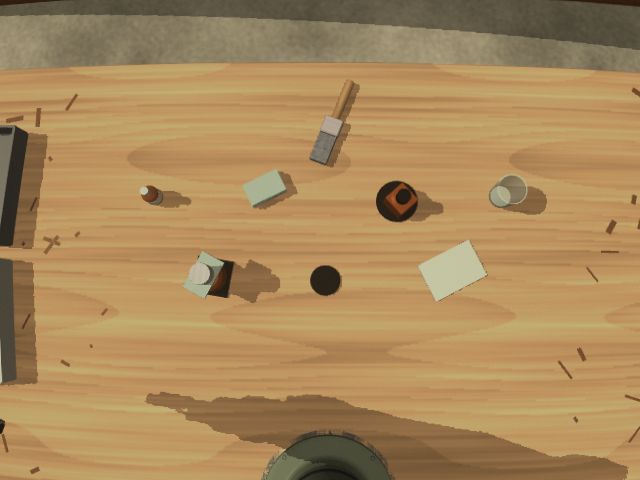

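View pics/side0.png

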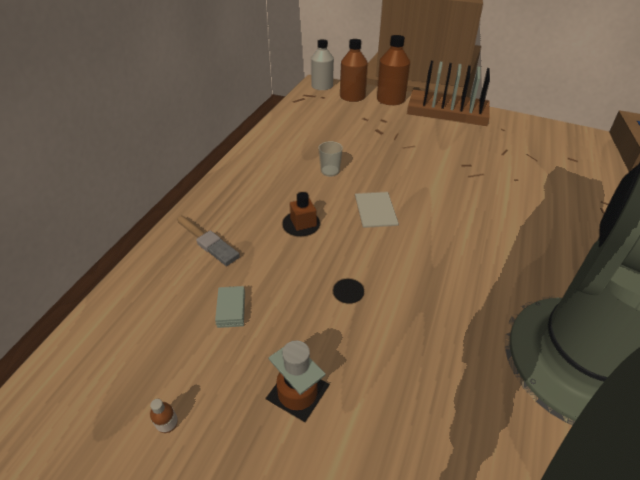

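The top view shows the jar stack at about (205,275) and the bottle at (400,200) on the round mat. The small mat is at (325,280), the pile at (265,188), the tile at (452,270) and the beaker at (510,190). The side view agrees with this.

```bash
cat > h.py <<'E'
from workcell import monitor, optics, bot
import numpy as np, cv2
from scipy.spatial.transform import Rotation as Ro
def grab(n,name=None):
    p=optics.camera_params(n); im=cv2.cvtColor(optics.grab_frame(n),cv2.COLOR_RGB2BGR)
    if name: cv2.imwrite("pics/"+name,im)
    return im,p
def K(p): return np.array([[p["fx"],0,p["cx"]],[0,p["fy"],p["cy"]],[0,0,1]])
def ray(uv,p,z):
    "pixels -> world points on plane z"
    u=cv2.undistortPoints(np.float64(uv).reshape(-1,1,2),K(p),p["dist_coeffs"]).reshape(-1,2)
    d=np.c_[u,np.ones(len(u))]@Ro.from_euler("xyz",p["rotation"]).as_matrix().T
    o=p["origin"]; return o+d*((z-o[2])/d[:,2])[:,None]
def proj(X,p):
    R=Ro.from_euler("xyz",p["rotation"]).as_matrix().T
    return cv2.projectPoints(np.float64(X).reshape(-1,1,3),cv2.Rodrigues(R)[0],-R@p["origin"],K(p),p["dist_coeffs"])[0].reshape(-1,2)
def blobs(mask,box,amin=60):
    x0,y0,x1,y1=box; m=np.zeros(mask.shape,np.uint8); m[y0:y1,x0:x1]=mask[y0:y1,x0:x1]
    c=cv2.findContours(m,cv2.RETR_EXTERNAL,cv2.CHAIN_APPROX_NONE)[0]
    return sorted([k for k in c if cv2.contourArea(k)>amin],key=cv2.contourArea,reverse=True)
def rect(c,p,z):
    "min-area rectangle of contour on plane z: centre, sizes, angle of the long side"
    w=ray(c.reshape(-1,2),p,z)[:,:2]*1000
    (x,y),(a,b),t=cv2.minAreaRect(np.float32(w))
    if a<b: a,b,t=b,a,t+90
    return np.round([x,y,a,b,(t+90)%180-90],1)
def state():
    s=monitor.observe(); R=Ro.from_euler("xyz",s["tool_rot"]).as_matrix()
    return s,R
def plan(pos,yaw=None):
    "remaining move to the target, tool axes in full-scale units; yaw(deg) = world direction of the jaw axis mod 180"
    s,R=state(); y=np.degrees(np.arctan2(R[1,1],R[0,1]))
    d=R.T@(np.array(pos)-s["position"])/.03
    if yaw is None: T=y
    else: T=y+(yaw-y+90)%180-90
    Y=np.array([np.cos(np.radians(T)),np.sin(np.radians(T)),0]); X=np.array([0,0,-1.])
    Rt=np.c_[X,Y,np.cross(X,Y)]
    w=np.degrees(Ro.from_matrix(R.T@Rt).as_rotvec())/6
    print("t %.1f pos"%s["clock"],s["position"].round(4),"jaw %.1f grip %.4f"%(y,s["grip_width"]),"q7 %.2f"%s["qpos"][6],"F",s["force"].round(1))
    print("dpos",d.round(2),"rot",w.round(2))
E
python3 - <<'E'
from h import *
im,p=cv2.imread("pics/top0.png"),optics.camera_params("top")
hsv=cv2.cvtColor(im,cv2.COLOR_BGR2HSV)
dark=(im.max(2)<60).astype(np.uint8)*255
gray=((hsv[...,1]<75)&(hsv[...,2]>105)).astype(np.uint8)*255
amber=((hsv[...,0]<12)&(hsv[...,1]>150)&(hsv[...,2]>60)).astype(np.uint8)*255
for n,px in (("pile",(265,190)),("tin",(200,274)),("plate",(215,262)),("tile",(452,270)),("smallmat",(325,280)),("sqmat",(230,270)),("wood",(300,240)),("rmat",(380,205))):print(n,im[px[1],px[0]],hsv[px[1],px[0]])
for n,m,box,z in (("pile",gray,(235,160,295,215),.024),("tile",gray,(410,230,495,305),.004),("plate",gray,(175,240,245,305),.084),
  ("small",dark,(300,255,350,305),.004),("round",dark,(365,170,425,230),.004),("sqmat",dark,(180,245,245,305),.004),("bottle",amber,(370,170,430,230),.054)):
    for c in blobs(m,box)[:2]: print(n,cv2.contourArea(c),rect(c,p,z),cv2.boundingRect(c))
c=im[150:320,170:440]; cv2.imwrite("pics/crop0.png",cv2.resize(c,None,fx=2.96,fy=2.96,interpolation=cv2.INTER_CUBIC)); plan([.4,.2,.3],0)
E
```

```text
pile [146 177 168] [ 39  45 177]
tin [157 180 189] [ 22  43 189]
plate [148 179 169] [ 40  44 179]
tile [164 197 197] [ 30  43 197]
smallmat [25 35 41] [ 19 100  41]
sqmat [20 30 38] [ 17 121  38]
wood [101 156 192] [ 18 121 192]
rmat [24 33 41] [ 16 106  41]
pile 840.5 [650.  138.   81.6  50.8 -62.5] (243, 169, 44, 37)
tile 2235.0 [ 477.8 -262.6  125.6   85.   -63. ] (418, 240, 69, 61)
plate 974.0 [462.2 247.4  79.8  53.5 -27. ] (183, 251, 41, 48)
small 628.0 [455.1   7.2  59.1  58.9 -89.6] (311, 266, 29, 29)
round 489.5 [ 622.2 -140.8   86.9   76.1   37.9] (376, 181, 41, 41)
round 156.0 [ 6.368e+02 -1.596e+02  3.080e+01  3.070e+01  5.000e-01] (396, 189, 15, 15)
sqmat 304.5 [457.3 228.8  75.5  39.9  -9.9] (208, 261, 25, 37)
bottle 586.5 [ 618.7 -145.4   57.9   50.6  -45.7] (384, 182, 34, 34)
t 0.1 pos [0.2135 0.5871 0.2448] jaw 70.0 grip 0.0852 q7 -0.11 F [-0.5  1.1 -0. ]
dpos [ -1.83 -10.    10.25] rot [1.167e+01 1.000e-02 1.000e-02]
```

View pics/crop0.png

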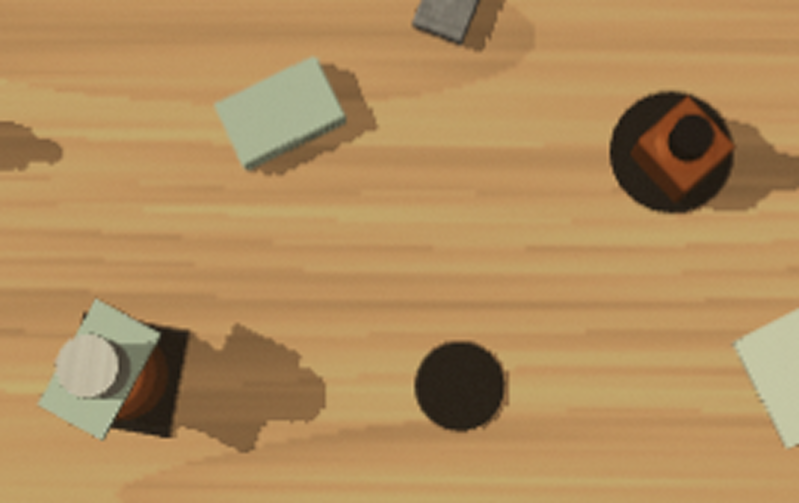

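```bash
python3 - <<'E'
from h import *
im,p=cv2.imread("pics/top0.png"),optics.camera_params("top")
hsv=cv2.cvtColor(im,cv2.COLOR_BGR2HSV)
dark=((im.max(2)<75)|((hsv[...,0]<12)&(hsv[...,1]>150))).astype(np.uint8)*255
for n,box in (("small",(300,255,350,305)),("round",(365,170,425,230))):
    c=blobs(dark,box)[0]; (x,y),r=cv2.minEnclosingCircle(np.float32(ray(c.reshape(-1,2),p,.004)[:,:2])); print(n,x,y,r,rect(c,p,.004))
plan([.462,.247,.27],63)
E
```

```text
small 0.4551693797111511 0.007427863776683807 0.03151160478591919 [455.1   8.3  61.2  58.9 -89.6]
round 0.625683069229126 -0.145478293299675 0.04479149729013443 [ 625.5 -145.3   88.4   86.9   63. ]
t 0.1 pos [0.2135 0.5871 0.2448] jaw 70.0 grip 0.0852 q7 -0.11 F [-0.5  1.1 -0. ]
dpos [-0.83 -7.82 11.66] rot [1.17 0.   0.01]
```

>>> arm_command(delta_pos=[[-0.08, -0.78, 1], [-0.08, -0.78, 1], [-0.08, -0.78, 1], [-0.08, -0.78, 1], [-0.08, -0.78, 1], [-0.08, -0.78, 1], [-0.08, -0.78, 1], [-0.08, -0.78, 1], [-0.08, -0.78, 1], [-0.08, -0.78, 1]], rotation=[[0, 0, 0], [0, 0, 0], [0, 0, 0], [0, 0, 0], [0, 0, 0], [0, 0, 0], [0, 0, 0], [0, 0, 0], [0, 0, 0], [0, 0, 0]], gripper=-1, grip_force=30)

```text
clock: 1.1
position: [0.4184, 0.2555, 0.2666]
tool_rot: [-2.058, 1.565, -2.399]
force: [-0.1, -0.4, -0.7]
grip_width: 0.0855
```

```bash
python3 -c "
from h import *
plan([.462,.247,.27],63)"
```

```text
t 1.1 pos [0.4184 0.2555 0.2666] jaw 70.5 grip 0.0855 q7 0.58 F [-0.1 -0.4 -0.7]
dpos [-0.12  0.22  1.46] rot [ 1.25 -0.02  0.05]
```

>>> arm_command(delta_pos=[[-0.06, 0.1, 0.75], [-0.06, 0.1, 0.7], [0, 0, 0]], rotation=[[0.6, 0, 0], [0.6, 0, 0], [0, 0, 0]])

```text
clock: 1.4
position: [0.465, 0.2388, 0.2705]
tool_rot: [-1.681, 1.564, -2.159]
force: [-0.7, 0.3, -0.2]
grip_width: 0.0852
```

```bash
python3 -c "
from h import *
plan([.462,.247,.27],63)
im,p=grab('wrist','w1.png'); hsv=cv2.cvtColor(im,cv2.COLOR_BGR2HSV)
print(proj([[.462,.247,.084],[.462,.247,.12]],p))
"
```

```text
t 1.4 pos [0.465  0.2388 0.2705] jaw 62.6 grip 0.0852 q7 0.55 F [-0.7  0.3 -0.2]
dpos [ 0.01  0.2  -0.22] rot [-0.07 -0.01  0.06]
[[329.61951478 214.38765214]
 [330.51988658 223.85766491]]
```

View pics/w1.png

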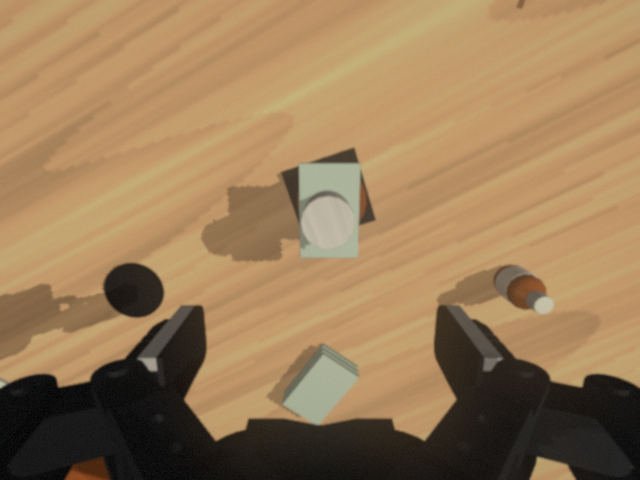

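The wrist view shows the plate spanning (299–360, 163–258), with the tin at about (328,221) and the mat corner at (355,149). The pile is at (320,385).

```bash
cat >> h.py <<'E'
def circ(c,p,z):
    w=ray(c.reshape(-1,2),p,z)[:,:2]*1000; (x,y),r=cv2.minEnclosingCircle(np.float32(w)); e=cv2.fitEllipse(np.float32(w))
    return np.round([x,y,2*r,*e[0],*e[1]],1)
def masks(im):
    h=cv2.cvtColor(im,cv2.COLOR_BGR2HSV); u=lambda b: b.astype(np.uint8)*255
    return dict(gray=u((h[...,1]<75)&(h[...,2]>105)),green=u((h[...,0]>30)&(h[...,0]<60)&(h[...,1]<90)&(h[...,2]>100)),
      tin=u((h[...,0]<27)&(h[...,1]<70)&(h[...,2]>110)),dark=u(im.max(2)<75),amber=u((h[...,0]<12)&(h[...,1]>150)&(h[...,2]>50)))
E
python3 - <<'E'
from h import *
im,p=cv2.imread("pics/w1.png"),optics.camera_params("wrist"); m=masks(im)
for px in ((330,175),(328,222),(320,385),(295,180)): print(im[px[1],px[0]],cv2.cvtColor(im,cv2.COLOR_BGR2HSV)[px[1],px[0]])
for c in blobs(m["gray"],(270,140,390,280))[:1]: print("plate",rect(c,p,.084),rect(c,p,.078))
for c in blobs(m["tin"],(270,140,390,280))[:2]: print("tin",circ(c,p,.12))
for c in blobs(m["dark"],(270,140,390,280))[:2]: print("mat",rect(c,p,.004))
a,b,c3=ray([(282,175),(355,149),(375,219)],p,.004)[:,:2]*1000
print(a,b,c3,np.linalg.norm(a-b),np.linalg.norm(b-c3),(a+c3)/2)
E
```

```text
[155 181 172] [ 40  37 181]
[163 182 190] [ 21  36 190]
[152 178 170] [ 39  37 178]
[42 55 65] [17 90 65]
plate [457.9 248.5  80.   51.3 -27.3] [458.9 248.1  81.6  52.3 -27.3]
tin [464.7 244.   58.5 463.5 243.8  46.   51.8]
mat [438.5 221.5  44.8  14.2 -10.8]
mat [426.2 276.6  33.2   9.   64.4]
[416.8856195  217.11960696] [427.77860452 294.24696396] [501.43041566 281.91153675] 77.89278734484162 74.67765428237975 [459.15801758 249.51557185]
```

```bash
python3 - <<'E'
from h import *
im,p=cv2.imread("pics/w1.png"),optics.camera_params("wrist")
v=cv2.cvtColor(im,cv2.COLOR_BGR2HSV)[...,0]; 
g=cv2.cvtColor(im,cv2.COLOR_BGR2GRAY)[180:262,285:375]
print(cv2.HoughCircles(cv2.resize(g,None,fx=4,fy=4,interpolation=cv2.INTER_CUBIC),cv2.HOUGH_GRADIENT,1,400,param1=80,param2=15,minRadius=90,maxRadius=125)/np.float32(4)+np.float32([285,180,0]))
for q in ((328,221),(327.5,220)): print(ray([q],p,.12), ray([(q[0]+27,q[1])],p,.12))
t,pt=cv2.imread("pics/top0.png"),optics.camera_params("top")
c=blobs(masks(t)["tin"],(180,255,215,290))
for k in c[:2]: print("top tin",circ(k,pt,.12))
plan([.464,.244,.18],63)
E
```

```text
[[[328.125 221.875  26.2  ]]]
[[0.45774011 0.24700808 0.12      ]] [[0.46688637 0.26482086 0.12      ]]
[[0.45689546 0.24702097 0.12      ]] [[0.46603574 0.26482117 0.12      ]]
top tin [461.4 243.5  40.4 461.7 243.4  37.9  38.7]
t 1.4 pos [0.4637 0.2395 0.2703] jaw 62.8 grip 0.0854 q7 0.55 F [-0.1 -0.8 -0.2]
dpos [ 3.01  0.16 -0.06] rot [-0.04 -0.02  0.07]
```

```bash
python3 -c "
from h import *
plan([.4595,.246,.109],63)"
```

```text
t 1.4 pos [0.4637 0.2395 0.2703] jaw 62.8 grip 0.0854 q7 0.55 F [-0.1 -0.8 -0.2]
dpos [ 5.37  0.17 -0.22] rot [-0.04 -0.02  0.07]
```

>>> arm_command(delta_pos=[[0.7, 0.17, -0.22], [0.8, 0, 0], [0.8, 0, 0], [0.7, 0, 0], [0.6, 0, 0], [0.5, 0, 0], [0.3, 0, 0], [0.2, 0, 0], [0, 0, 0]], rotation=[[-0.04, 0, 0.07], [0, 0, 0], [0, 0, 0], [0, 0, 0], [0, 0, 0], [0, 0, 0], [0, 0, 0], [0, 0, 0], [0, 0, 0]])

```text
clock: 2.35
position: [0.4533, 0.2515, 0.1267]
tool_rot: [3.051, 1.565, 2.595]
force: [-0.1, -0.6, 0.7]
grip_width: 0.0854
```

```bash
python3 -c "
from h import *
plan([.4595,.246,.109],63)
im,p=grab('wrist','w2.png'); cv2.imwrite('pics/w2c.png',im)"
```

```text
t 2.4 pos [0.4533 0.2515 0.1267] jaw 63.9 grip 0.0854 q7 0.56 F [-0.1 -0.6  0.7]
dpos [ 0.59 -0.07  0.27] rot [ 0.14 -0.05 -0.  ]
```

View pics/w2c.png

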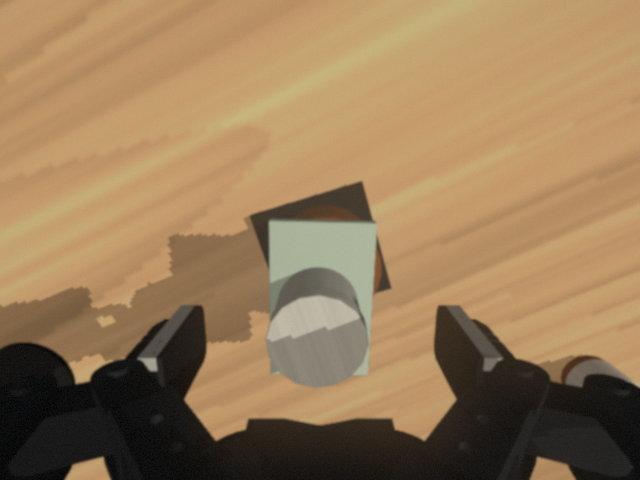

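The tin's top is at (318,341), centred between the jaws at x≈204 and x≈436.

```bash
python3 - <<'E'
from h import *
im,p=cv2.imread("pics/w2.png"),optics.camera_params("wrist"); 
print("tin",ray([(318,341),(268,341),(368,341)],p,.12))
q=ray([(270,220),(376,223)],p,.084); print("plate far edge",q,np.linalg.norm(q[0]-q[1]))
E
```

```text
tin [[0.46046571 0.24606808 0.12      ]
 [0.45173894 0.22838767 0.12      ]
 [0.46916064 0.26377641 0.12      ]]
plate far edge [[0.41382389 0.24447797 0.084     ]
 [0.43647588 0.28738452 0.084     ]] 0.0485189160173061
```

>>> arm_command(delta_pos=[[0.3, -0.07, 0.28], [0.3, 0, 0], [0.08, 0, 0], [0, 0, 0]], rotation=[[0, -0.05, 0], [0, 0, 0], [0, 0, 0], [0, 0, 0]])

```text
clock: 2.8
position: [0.4616, 0.2457, 0.1063]
tool_rot: [0.995, 1.567, 0.538]
force: [0.3, 0.8, 0.1]
grip_width: 0.0854
```

```bash
python3 -c "
from h import *
plan([.4605,.246,.109],63)"
```

```text
t 2.8 pos [0.4616 0.2457 0.1063] jaw 63.8 grip 0.0854 q7 0.58 F [0.3 0.8 0.1]
dpos [-0.09 -0.01 -0.04] rot [ 0.14  0.02 -0.03]
```

Close, correcting up by 2.5 mm.

>>> arm_command(delta_pos=[[-0.09, 0, 0], [0, 0, 0], [0, 0, 0], [0, 0, 0], [0, 0, 0], [0, 0, 0], [0, 0, 0], [0, 0, 0]], rotation=[[0, 0, 0], [0, 0, 0], [0, 0, 0], [0, 0, 0], [0, 0, 0], [0, 0, 0], [0, 0, 0], [0, 0, 0]], gripper=1, grip_force=25)

```text
clock: 3.6
position: [0.4616, 0.2461, 0.1099]
tool_rot: [1.035, 1.566, 0.579]
force: [0.4, -0.3, -0.9]
grip_width: 0.0399
```

>>> arm_command(delta_pos=[[0, 0, 0], [0, 0, 0], [0, 0, 0], [0, 0, 0]], rotation=[[0, 0, 0], [0, 0, 0], [0, 0, 0], [0, 0, 0]])

```text
clock: 4.0
position: [0.4616, 0.2461, 0.1099]
tool_rot: [1.04, 1.566, 0.584]
force: [1.1, 0.4, -0.5]
grip_width: 0.0396
```

>>> arm_command(delta_pos=[[-0.4, 0, 0], [-0.8, 0, 0], [-1, 0, 0], [-1, 0, 0], [-0.5, -0.5, 0.2], [0, -0.9, 0.4], [0, -0.9, 0.4], [0, -0.9, 0.4], [0, -0.9, 0.4], [0, -0.9, 0.4]], rotation=[[0, 0, 0], [0, 0, 0], [0, 0, 0], [0, 0, 0], [0, 0, 0], [0, 0, 0], [0, 0, 0], [0, 0, 0], [0, 0, 0], [0, 0, 0]])

```text
clock: 5.0
position: [0.454, 0.0801, 0.2328]
tool_rot: [1.077, 1.56, 0.627]
force: [-0.1, -0.3, -0.7]
grip_width: 0.0399
```

```bash
python3 -c "
from h import *
plan([.49,0,.2],63)"
```

```text
t 5.0 pos [0.454  0.0801 0.2328] jaw 64.2 grip 0.0399 q7 0.88 F [-0.1 -0.3 -0.7]
dpos [ 1.09 -1.89  2.24] rot [ 0.2   0.05 -0.09]
```

>>> arm_command(delta_pos=[[0.3, -0.6, 0.75], [0.3, -0.6, 0.75], [0.3, -0.6, 0.75], [0, 0, 0], [0, 0, 0]], rotation=[[0.1, 0, -0.05], [0.1, 0.05, 0], [0, 0, 0], [0, 0, 0], [0, 0, 0]])

```text
clock: 5.5
position: [0.4914, -0.0055, 0.2097]
tool_rot: [1.158, 1.563, 0.681]
force: [-0.4, 0.2, -0.1]
grip_width: 0.0398
```

```bash
python3 - <<'E'
from h import *
plan([.455,.007,.05],63)
im,p=grab('wrist','w3.png'); print(proj([.455,.007,.004],p))
u=proj([.455,.007,.004],p)[0].astype(int)
for c in blobs(masks(im)["dark"],(max(u[0]-90,0),max(u[1]-90,0),u[0]+90,u[1]+90))[:3]: print(cv2.boundingRect(c),circ(c,p,.004))
E
```

```text
t 5.5 pos [ 0.4914 -0.0055  0.2097] jaw 62.7 grip 0.0398 q7 1.08 F [-0.4  0.2 -0.1]
dpos [ 5.32 -0.23 -1.29] rot [-0.06  0.03 -0.07]
[[312.78686841 172.86991624]]
(280, 135, 69, 71) [454.1   8.4  59.9 454.2   8.6  58.2  58.5]
```

View pics/w3.png

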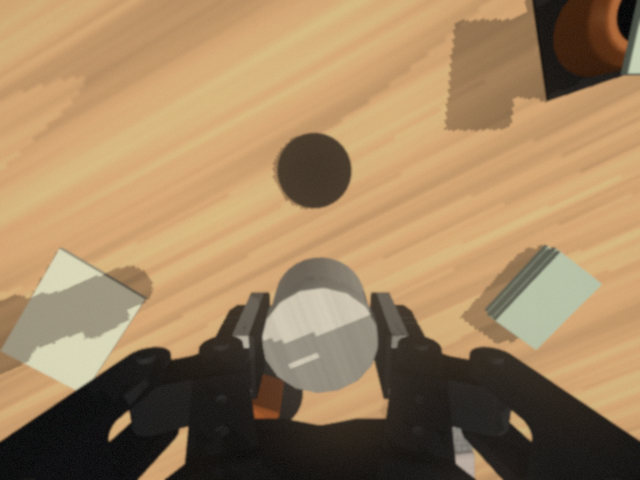

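The tin is held centred at (320,340), and the small mat is clear at (314,170), which gives (454, 8) mm.

```bash
python3 - <<'E'
from h import *
p=optics.camera_params("wrist"); s,R=state()
print(s["position"],ray([(320,340)],p,s["position"][2]+.0101))
plan([.454,.008,.06],63)
E
```

```text
[ 0.49143086 -0.00549046  0.2097944 ] [[ 0.48946884 -0.00579039  0.2198944 ]]
t 5.5 pos [ 0.4914 -0.0055  0.2098] jaw 62.7 grip 0.0401 q7 1.08 F [-0.7 -0.9 -0.2]
dpos [ 4.99 -0.21 -1.33] rot [-0.05  0.03 -0.06]
```

>>> arm_command(delta_pos=[[0.3, -0.1, -0.6], [0.5, -0.1, -0.6], [0.8, 0, -0.1], [0.8, 0, 0], [0.8, 0, 0], [0.8, 0, 0], [0.6, 0, 0], [0.4, 0, 0], [0, 0, 0]], rotation=[[0, 0.03, -0.06], [0, 0, 0], [0, 0, 0], [0, 0, 0], [0, 0, 0], [0, 0, 0], [0, 0, 0], [0, 0, 0], [0, 0, 0]])

```text
clock: 6.45
position: [0.454, 0.017, 0.0604]
tool_rot: [1.031, 1.561, 0.566]
force: [-0.1, -1.1, 0.1]
grip_width: 0.04
```

```bash
python3 - <<'E'
from h import *
plan([.4555,.0083,.031],63)
E
```

```text
t 6.5 pos [0.454  0.017  0.0604] jaw 63.4 grip 0.0400 q7 1.09 F [-0.1 -1.1  0.1]
dpos [ 0.98 -0.24  0.17] rot [ 0.06  0.05 -0.08]
```

>>> arm_command(delta_pos=[[0.3, -0.24, 0.17], [0.35, 0, 0], [0.2, 0, 0], [0, 0, 0]], rotation=[[0, 0.05, -0.08], [0, 0, 0], [0, 0, 0], [0, 0, 0]])

```text
clock: 6.85
position: [0.4567, 0.0087, 0.0349]
tool_rot: [0.707, 1.569, 0.244]
force: [0.6, 0.5, -0.2]
grip_width: 0.04
```

```bash
python3 - <<'E'
from h import *
plan([.4555,.0083,.030],63)
E
```

```text
t 6.8 pos [0.4567 0.0087 0.0349] jaw 63.5 grip 0.0400 q7 1.11 F [ 0.6  0.5 -0.2]
dpos [ 0.16 -0.03 -0.03] rot [ 0.08  0.02 -0.01]
```

>>> arm_command(delta_pos=[[0.08, 0, -0.03], [0.04, 0, 0], [0.04, 0, 0], [0, 0, 0]], rotation=[[0, 0, 0], [0, 0, 0], [0, 0, 0], [0, 0, 0]])

```text
clock: 7.25
position: [0.456, 0.0093, 0.0303]
tool_rot: [0.736, 1.568, 0.273]
force: [0.2, -0.2, -0.1]
grip_width: 0.0401
```

>>> arm_command(delta_pos=[[0.05, 0, 0], [0, 0, 0]], rotation=[[0, 0, 0], [0, 0, 0]])

```text
clock: 7.45
position: [0.4564, 0.0093, 0.0295]
tool_rot: [0.704, 1.567, 0.241]
force: [0.3, -0.9, -0.1]
grip_width: 0.0399
```

>>> arm_command(delta_pos=[[0.05, 0, 0], [0.03, 0, 0], [0, 0, 0]], rotation=[[0, 0, 0], [0, 0, 0], [0, 0, 0]])

```text
clock: 7.75
position: [0.4569, 0.0092, 0.0286]
tool_rot: [0.697, 1.565, 0.233]
force: [-0.2, 0.2, -1.8]
grip_width: 0.04
```

>>> arm_command(delta_pos=[[0, 0, 0], [0, 0, 0], [0, 0, 0], [0, 0, 0], [0, 0, 0], [-0.5, 0, 0], [-1, 0, 0], [-1, 0, 0], [-1, 0, 0], [-1, 0, 0]], rotation=[[0, 0, 0], [0, 0, 0], [0, 0, 0], [0, 0, 0], [0, 0, 0], [0, 0, 0], [0, 0, 0], [0, 0, 0], [0, 0, 0], [0, 0, 0]], gripper=-1)

```text
clock: 8.75
position: [0.454, 0.0088, 0.1647]
tool_rot: [-2.822, 1.569, 2.997]
force: [-0.1, 0.8, -0.2]
grip_width: 0.0855
```

```bash
python3 - <<'E'
from h import *
im,p=grab("top","top1.png"); m=masks(im)
for k in blobs(m["tin"],(300,250,350,305))[:2]: print("tin",circ(k,p,.04),cv2.boundingRect(k))
for k in blobs(m["dark"]|m["tin"],(300,250,350,305))[:2]: print("mat",circ(k,p,.004),cv2.boundingRect(k))
for k in blobs(m["gray"],(175,240,245,305))[:1]: print("plate",rect(k,p,.084))
plan([.48,.24,.2],63)
E
```

```text
mat [450.3 -34.9  91.9 455.8 -34.5  19.8 118. ] (339, 261, 11, 44)
plate [461.3 245.5  79.9  50.2 -27.5]
t 8.8 pos [0.4558 0.0087 0.1687] jaw 63.4 grip 0.0856 q7 1.06 F [ 4.3 -0.7  6.5]
dpos [-1.03  7.26 -2.73] rot [ 0.07  0.02 -0.02]
```

>>> arm_command(delta_pos=[[-0.5, 0.6, -0.2], [-0.5, 0.9, -0.3], [-0.2, 0.95, -0.3], [0, 0.95, -0.3], [0, 0.95, -0.3], [0, 0.95, -0.3], [0, 0.9, -0.3], [0, 0.5, -0.3], [0, 0, 0]], rotation=[[0, 0, 0], [0, 0, 0], [0, 0, 0], [0, 0, 0], [0, 0, 0], [0, 0, 0], [0, 0, 0], [0, 0, 0], [0, 0, 0]])

```text
clock: 9.7
position: [0.4852, 0.2274, 0.2089]
tool_rot: [0.842, 1.563, 0.375]
force: [-0.4, 0.1, -0.4]
grip_width: 0.0858
```

```bash
python3 - <<'E'
from h import *
im,p=grab("wrist","w4.png"); m=masks(im)
for k in blobs(m["gray"],(0,0,640,480),500)[:4]: print(cv2.boundingRect(k),"plate@.084",rect(k,p,.084),"pile@.024",rect(k,p,.024))
im,p=grab("top","top2.png"); m=masks(im)
for k in blobs(m["tin"],(300,250,350,305))[:2]: print("tin",circ(k,p,.04),cv2.boundingRect(k))
for k in blobs(m["dark"]|m["tin"],(300,250,350,305))[:2]: print("mat",circ(k,p,.004),cv2.boundingRect(k))
plan([.48,.235,.2],63)
E
```

```text
(291, 131, 80, 122) plate@.084 [460.  247.1  80.1  50.4 -27.3] pile@.024 [469.  244.8  99.1  62.4 -27.3]
(277, 355, 84, 70) plate@.084 [599.6 171.9  64.8  46.6 -56.5] pile@.024 [641.7 151.7  80.2  57.7 -56.5]
(44, 276, 70, 56) plate@.084 [446.7  54.2  52.9  34.  -66.9] pile@.024 [452.6   6.1  65.4  42.1 -66.9]
(524, 265, 46, 39) plate@.084 [581.3 353.   29.1  22.7 -64.7] pile@.024 [619.1 375.8  36.1  28.1 -64.7]
tin [456.4   7.8  40.2 456.5   7.6  38.   38.4] (315, 269, 20, 20)
mat [455.6   7.4  62.1 455.3   7.3  59.7  60.2] (311, 266, 29, 29)
t 9.8 pos [0.4856 0.2248 0.209 ] jaw 63.1 grip 0.0855 q7 0.63 F [-0.5 -1.   0.6]
dpos [ 0.3   0.22 -0.32] rot [ 0.02  0.06 -0.05]
```

View pics/w4.png

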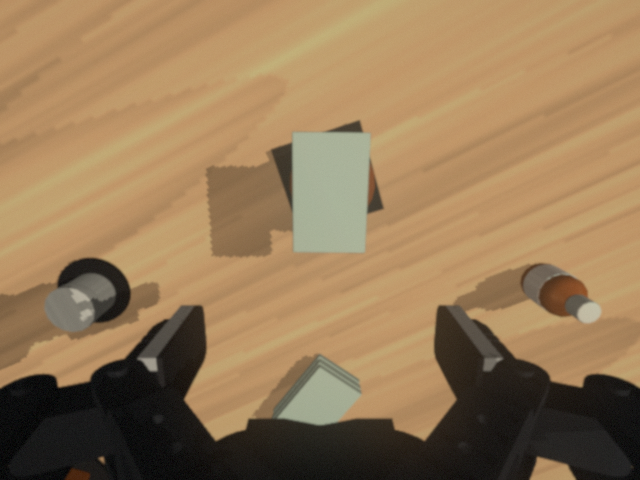

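The plate is at about (330,192), clear with its edges overhanging. The tin stands on its mat at (456, 8) mm.

```bash
python3 - <<'E'
from h import *
plan([.4605,.2467,.11],62.7)
E
```

```text
t 9.8 pos [0.4856 0.2248 0.209 ] jaw 63.1 grip 0.0855 q7 0.63 F [-0.5 -1.   0.6]
dpos [ 3.3   0.25 -1.09] rot [ 0.07  0.06 -0.05]
```

>>> arm_command(delta_pos=[[0.3, 0.1, -0.5], [0.5, 0.1, -0.5], [0.7, 0, -0.1], [0.7, 0, 0], [0.6, 0, 0], [0.4, 0, 0], [0.1, 0, 0], [0, 0, 0]], rotation=[[0.07, 0.06, -0.05], [0, 0, 0], [0, 0, 0], [0, 0, 0], [0, 0, 0], [0, 0, 0], [0, 0, 0], [0, 0, 0]])

```text
clock: 10.6
position: [0.4604, 0.237, 0.108]
tool_rot: [-0.138, 1.568, -0.626]
force: [0.3, 0.5, -0.3]
grip_width: 0.0854
```

```bash
python3 - <<'E'
from h import *
plan([.4605,.2467,.084],62.7)
im,p=grab("wrist","w5.png"); m=masks(im)
for k in blobs(m["gray"],(150,100,500,420),500)[:2]: print(cv2.boundingRect(k),"plate@.084",rect(k,p,.084))
E
```

```text
t 10.6 pos [0.4604 0.237  0.108 ] jaw 62.1 grip 0.0854 q7 0.59 F [ 0.3  0.5 -0.3]
dpos [ 0.8   0.29 -0.15] rot [-0.11  0.02  0.  ]
(282, 197, 125, 177) plate@.084 [459.8 247.5  80.4  50.3 -27.5]
```

>>> arm_command(delta_pos=[[0.2, 0.28, -0.15], [0.35, 0.03, 0], [0.2, 0, 0], [0, 0, 0]], rotation=[[-0.09, 0.02, 0], [0, 0, 0], [0, 0, 0], [0, 0, 0]])

```text
clock: 11.05
position: [0.4618, 0.2492, 0.0855]
tool_rot: [1.044, 1.568, 0.567]
force: [-0.0, -0.3, 0.1]
grip_width: 0.0854
```

```bash
python3 - <<'E'
from h import *
plan([.460,.2472,.084],62.5)
E
```

```text
t 11.1 pos [0.4618 0.2492 0.0855] jaw 62.7 grip 0.0854 q7 0.58 F [-0.  -0.3  0.1]
dpos [ 0.05 -0.09 -0.02] rot [ 0.03  0.02 -0.03]
```

>>> arm_command(delta_pos=[[0.05, -0.09, -0.02], [0, 0, 0], [0, 0, 0], [0, 0, 0], [0, 0, 0], [0, 0, 0], [0, 0, 0], [0, 0, 0], [0, 0, 0]], rotation=[[0.03, 0.02, -0.03], [0, 0, 0], [0, 0, 0], [0, 0, 0], [0, 0, 0], [0, 0, 0], [0, 0, 0], [0, 0, 0], [0, 0, 0]], gripper=1, grip_force=30)

```text
clock: 11.95
position: [0.4601, 0.2467, 0.0846]
tool_rot: [-2.439, 1.57, -2.92]
force: [0.7, 0.1, -0.1]
grip_width: 0.0493
```

```bash
python3 - <<'E'
from h import *
plan([.460,.2472,.084],62.5)
E
```

```text
t 11.9 pos [0.4601 0.2467 0.0846] jaw 62.5 grip 0.0493 q7 0.58 F [ 0.7  0.1 -0.1]
dpos [ 0.02  0.01 -0.01] rot [-0.01 -0.    0.  ]
```

>>> arm_command(delta_pos=[[-0.3, 0, 0], [-0.7, 0, 0], [-1, 0, 0], [-1, 0, 0], [-0.8, 0, 0], [0, 0, 0.4], [0, 0, 0.8], [0, 0, 0.8], [0, 0, 0.8], [0, 0, 0.6]], rotation=[[0, 0, 0], [0, 0, 0], [0, 0, 0], [0, 0, 0], [0.4, 0, 0], [0.9, 0, 0], [0.9, 0, 0], [0.9, 0, 0], [0.9, 0, 0], [0.9, 0, 0]])

```text
clock: 12.95
position: [0.5367, 0.1793, 0.2099]
tool_rot: [2.169, 1.567, 1.162]
force: [0.3, -0.2, -0.3]
grip_width: 0.0491
```

```bash
python3 - <<'E'
from h import *
plan([.677,.085,.2],27.5)
E
```

```text
t 12.9 pos [0.5367 0.1793 0.2099] jaw 32.3 grip 0.0491 q7 0.30 F [ 0.3 -0.2 -0.3]
dpos [0.33 2.27 5.16] rot [ 0.8  -0.02 -0.03]
```

>>> arm_command(delta_pos=[[0, 0.3, 0.8], [0, 0.4, 0.9], [0, 0.4, 0.9], [0, 0.4, 0.9], [0, 0.4, 0.9], [0, 0.2, 0.5], [0, 0, 0]], rotation=[[0.4, 0, 0], [0.35, 0, 0], [0, 0, 0], [0, 0, 0], [0, 0, 0], [0, 0, 0], [0, 0, 0]])

```text
clock: 13.65
position: [0.6673, 0.074, 0.2146]
tool_rot: [2.05, 1.565, 0.956]
force: [-0.4, 0.1, -1.2]
grip_width: 0.049
```

```bash
python3 - <<'E'
from h import *
im,p=grab("wrist","w6.png"); m=masks(im); s,R=state()
for k in blobs(m["gray"],(0,0,640,480),500)[:4]: print(cv2.boundingRect(k),"pile@.024",rect(k,p,.024), "held",rect(k,p,s["position"][2]-.0005))
plan([.649,.1395,.1],27.5)
E
```

```text
(248, 222, 175, 199) pile@.024 [727.6  -8.5 199.2 157.  -62.8] held [672.1  76.1  80.6  63.5 -62.8]
(306, 84, 67, 106) pile@.024 [649.3 140.   80.8  51.1 -63.3] held [640.4 136.2  32.7  20.7 -63.3]
(580, 317, 60, 114) pile@.024 [980.4  61.5 122.6  53.5 -51.1] held [774.4 104.4  49.6  21.6 -51.1]
(8, 147, 77, 54) pile@.024 [449.2   9.9  58.1  42.2  69.1] held [559.5  83.5  23.5  17.1  69.1]
t 13.7 pos [0.6666 0.0749 0.2146] jaw 27.3 grip 0.0492 q7 0.45 F [-0.3  0.  -0.5]
dpos [ 3.83  0.45 -2.17] rot [-0.03 -0.03 -0.05]
```

View pics/w6.png

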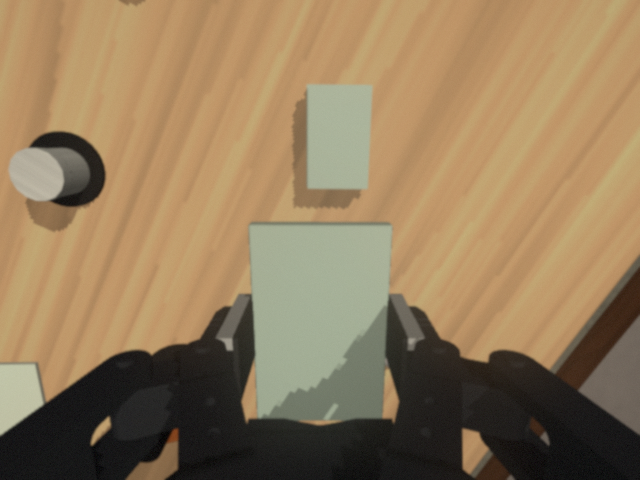

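The pile is at (339,137), which gives (649, 140) mm. The held plate is square in the jaws, with its far edge from (250,223) to (391,223).

```bash
python3 - <<'E'
from h import *
p=optics.camera_params("wrist"); s,R=state()
q=ray([(249.5,222.5),(391.5,222.5)],p,s["position"][2]-.0006); m=q.mean(0); print(np.linalg.norm(q[0]-q[1]))
c=m+.04*R[:,2]; d=q[1]-q[0]; print("held centre",c,"offset in tool",R.T@(c-s["position"]),np.degrees(np.arctan2(d[1],d[0])))
off=R.T@(c-s["position"]); t=np.array([.6493,.1398,0])-R@np.array([0,off[1],off[2]]); print(t)
t[2]=.1; plan(t,27)
E
```

```text
0.04885674971471588
held centre [0.66583859 0.07421876 0.21385884] offset in tool [ 0.0007145  -0.00102709  0.00023535] 27.248589842824813
[6.50104414e-01 1.40480578e-01 5.56142889e-06]
t 13.7 pos [0.6666 0.0749 0.2146] jaw 27.3 grip 0.0492 q7 0.45 F [-0.3  0.  -0.5]
dpos [ 3.83  0.5  -2.18] rot [ 0.05 -0.03 -0.05]
```

Target TCP is (0.6497, 0.1402).

>>> arm_command(delta_pos=[[0.2, 0.1, -0.4], [0.4, 0.15, -0.7], [0.7, 0.15, -0.7], [0.8, 0.1, -0.4], [0.8, 0, 0], [0.6, 0, 0], [0.3, 0, 0], [0, 0, 0]], rotation=[[0, -0.03, -0.05], [0.03, 0, 0], [0, 0, 0], [0, 0, 0], [0, 0, 0], [0, 0, 0], [0, 0, 0], [0, 0, 0]])

```text
clock: 14.5
position: [0.6409, 0.1585, 0.0973]
tool_rot: [-2.895, 1.565, 2.303]
force: [0.0, -0.7, -0.4]
grip_width: 0.0492
```

```bash
python3 - <<'E'
from h import *
plan([.6497,.1402,.0306],27)
E
```

```text
t 14.5 pos [0.6409 0.1585 0.0973] jaw 27.8 grip 0.0492 q7 0.36 F [ 0.  -0.7 -0.4]
dpos [ 2.22 -0.02  0.69] rot [ 0.14 -0.05  0.01]
```

>>> arm_command(delta_pos=[[0.3, 0, 0.4], [0.5, 0, 0.25], [0.4, 0, 0], [0.3, 0, 0], [0, 0, 0], [0, 0, 0]], rotation=[[0.1, -0.04, 0], [0, 0, 0], [0, 0, 0], [0, 0, 0], [0, 0, 0], [0, 0, 0]])

```text
clock: 15.1
position: [0.6513, 0.1398, 0.0502]
tool_rot: [1.782, 1.57, 0.684]
force: [0.2, -0.8, -0.5]
grip_width: 0.0492
```

```bash
python3 - <<'E'
from h import *
plan([.6497,.1402,.0306],27)
E
```

```text
t 15.1 pos [0.6513 0.1398 0.0502] jaw 27.1 grip 0.0492 q7 0.39 F [ 0.2 -0.8 -0.5]
dpos [ 0.65 -0.04 -0.03] rot [ 0.02 -0.   -0.01]
```

>>> arm_command(delta_pos=[[0.2, -0.04, -0.03], [0.2, 0, 0], [0.1, 0, 0], [0.05, 0, 0], [0, 0, 0]], rotation=[[0, 0, 0], [0, 0, 0], [0, 0, 0], [0, 0, 0], [0, 0, 0]])

```text
clock: 15.6
position: [0.6507, 0.1409, 0.0338]
tool_rot: [1.508, 1.567, 0.412]
force: [0.4, -0.8, -0.3]
grip_width: 0.0491
```

```bash
python3 - <<'E'
from h import *
plan([.6497,.1402,.0306],27)
E
```

```text
t 15.6 pos [0.6507 0.1409 0.0338] jaw 27.2 grip 0.0491 q7 0.40 F [ 0.4 -0.8 -0.3]
dpos [ 0.11 -0.04  0.01] rot [ 0.03  0.   -0.03]
```

>>> arm_command(delta_pos=[[0.05, -0.04, 0], [0.04, 0, 0], [0, 0, 0]], rotation=[[0.03, 0, -0.03], [0, 0, 0], [0, 0, 0]])

```text
clock: 15.9
position: [0.6508, 0.1408, 0.0325]
tool_rot: [1.369, 1.568, 0.268]
force: [-0.4, 0.2, -3.7]
grip_width: 0.0489
```

>>> arm_command(delta_pos=[[0, 0, 0], [0, 0, 0], [0, 0, 0], [0, 0, 0], [0, 0, 0], [-0.3, 0, 0], [-0.8, 0, 0], [-1, 0, 0], [-1, 0, 0], [-1, 0, 0]], rotation=[[0, 0, 0], [0, 0, 0], [0, 0, 0], [0, 0, 0], [0, 0, 0], [0, 0, 0], [0, 0, 0], [0, 0, 0], [0, 0, 0], [0, 0, 0]], gripper=-0.2)

```text
clock: 16.9
position: [0.6481, 0.1401, 0.1575]
tool_rot: [-1.713, 1.567, -2.814]
force: [-0.2, 0.4, -0.7]
grip_width: 0.0514
```

```bash
python3 - <<'E'
from h import *
plan([.6,-.1,.25],45)
E
```

```text
t 16.9 pos [0.6481 0.1401 0.1575] jaw 26.9 grip 0.0514 q7 0.36 F [-0.2  0.4 -0.7]
dpos [-3.07 -5.07  6.41] rot [-3.01 -0.01  0.04]
```

```bash
python3 - <<'E'
from h import *
im,p=grab("wrist","w7.png")
E
```

View pics/w7.png

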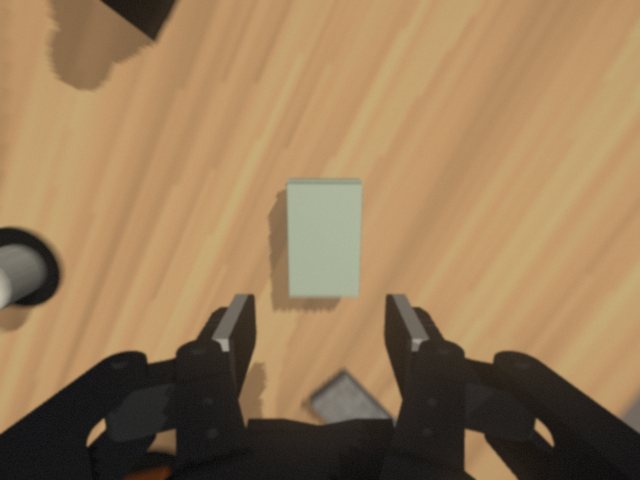

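The plate lies on the pile at (325,240), parallel to it and with even edges. Next is the bottle.

>>> arm_command(delta_pos=[[-0.5, -0.3, 0.7], [-0.5, -0.4, 0.9], [-0.3, -0.4, 0.9], [-0.3, -0.4, 0.9], [-0.2, -0.4, 0.9], [0, -0.4, 0.9], [0, -0.4, 0.9], [0, -0.4, 0.9], [0, -0.4, 0.9], [0, 0, 0]], rotation=[[0, 0, 0], [0, 0, 0], [0, 0, 0], [0, 0, 0], [0, 0, 0], [0, 0, 0], [0, 0, 0], [0, 0, 0], [0, 0, 0], [0, 0, 0]], gripper=-1)

```text
clock: 17.95
position: [0.665, -0.1278, 0.2276]
tool_rot: [1.251, 1.559, 0.152]
force: [-0.5, 0.9, -0.3]
grip_width: 0.0854
```

```bash
python3 - <<'E'
from h import *
plan([.647,-.185,.22],27)
im,p=grab("top","top3.png"); m=masks(im)
for k in blobs(m["gray"],(235,160,295,215))[:1]: print("plate",rect(k,p,.030))
E
```

```text
t 17.9 pos [ 0.665  -0.1278  0.2276] jaw 27.1 grip 0.0854 q7 0.75 F [-0.5  0.9 -0.3]
dpos [ 0.24 -1.4   1.43] rot [ 0.01  0.03 -0.11]
plate [648.1 137.   81.2  55.2 -62.6]
```

>>> arm_command(delta_pos=[[0.1, -0.7, 0.7], [0.1, -0.7, 0.7], [0, 0, 0], [0, 0, 0]], rotation=[[0, 0.03, -0.1], [0, 0, 0], [0, 0, 0], [0, 0, 0]])

```text
clock: 18.4
position: [0.6473, -0.1791, 0.2221]
tool_rot: [2.237, 1.567, 1.144]
force: [0.3, 1.3, -0.5]
grip_width: 0.0856
```

```bash
python3 - <<'E'
from h import *
plan([.6255,-.145,.15],27)
im,p=grab("wrist","w8.png"); m=masks(im)
print(proj([[.6255,-.145,.004],[.6255,-.145,.084]],p))
E
```

```text
t 18.4 pos [ 0.6473 -0.1791  0.2221] jaw 27.4 grip 0.0856 q7 0.84 F [ 0.3  1.3 -0.5]
dpos [ 2.41 -0.13 -1.34] rot [ 0.07 -0.02 -0.03]
[[316.24952727 169.44995458]
 [315.61957319 178.90573287]]
```

View pics/w8.png

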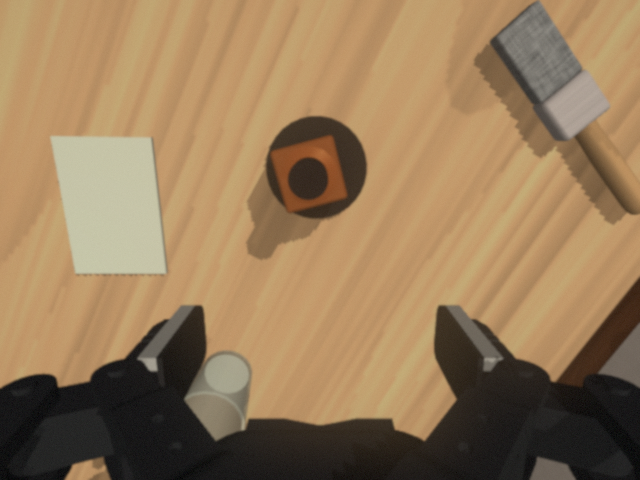

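The bottle cap is at (308,178), the round mat's centre at (316,167), the tile at (52–166, 137–273) and the beaker at (220,390).

```bash
python3 - <<'E'
from h import *
im,p=cv2.imread("pics/w8.png"),optics.camera_params("wrist"); m=masks(im)
for k in blobs(m["dark"],(285,155,332,200))[:2]: print("cap",cv2.boundingRect(k),circ(k,p,.084))
kk=blobs(m["dark"]|m["amber"],(255,105,380,222))[0]; print("mat",cv2.boundingRect(kk),circ(kk,p,.004))
print("mat edges",ray([(316,116.5),(266,167),(367,167)],p,.004))
kk=blobs(m["gray"],(30,120,180,290))[0]; print("tile",rect(kk,p,.004))
t,pt=cv2.imread("pics/top3.png"),optics.camera_params("top"); mt=masks(t)
for k in blobs(mt["dark"],(394,185,413,206),30)[:2]: print("top cap",cv2.boundingRect(k),circ(k,pt,.084))
E
```

```text
cap (289, 158, 38, 41) [ 620.5 -147.6   27.7  620.6 -147.7   25.7   27.3]
mat (271, 118, 94, 100) [ 625.1 -144.9   87.4  624.6 -146.3   79.4   81.8]
mat edges [[ 0.60484323 -0.10584186  0.004     ]
 [ 0.58485391 -0.16396272  0.004     ]
 [ 0.66446391 -0.12276536  0.004     ]]
tile [ 476.9 -261.4  125.    86.4  -62.9]
top cap (394, 188, 19, 17) [ 619.6 -146.9   49.   619.4 -147.2   31.    44.8]
```

```bash
python3 - <<'E'
from h import *
plan([.6206,-.1477,.071],27)
E
```

```text
t 18.4 pos [ 0.6472 -0.1794  0.2222] jaw 27.4 grip 0.0858 q7 0.84 F [-0.6 -0.7  0.3]
dpos [ 5.04 -0.32 -1.34] rot [ 0.06 -0.02 -0.03]
```

>>> arm_command(delta_pos=[[0, -0.15, -0.7], [0, -0.15, -0.6], [0, 0, 0], [0.6, 0, 0], [0.8, 0, 0], [0.8, 0, 0], [0.5, 0, 0], [0, 0, 0]], rotation=[[0.06, -0.02, -0.03], [0, 0, 0], [0, 0, 0], [0, 0, 0], [0, 0, 0], [0, 0, 0], [0, 0, 0], [0, 0, 0]])

```text
clock: 19.25
position: [0.6251, -0.1399, 0.1407]
tool_rot: [1.385, 1.566, 0.295]
force: [-0.6, 0.8, -0.1]
grip_width: 0.0855
```

```bash
python3 - <<'E'
from h import *
plan([.6206,-.1477,.071],27)
im,p=grab("wrist","w9.png"); m=masks(im)
u=proj([.6206,-.1477,.084],p)[0].astype(int); print(u)
for k in blobs(m["dark"],(u[0]-45,u[1]-45,u[0]+45,u[1]+45))[:2]: print("cap",cv2.boundingRect(k),circ(k,p,.084))
E
```

```text
t 19.2 pos [ 0.6251 -0.1399  0.1407] jaw 27.6 grip 0.0855 q7 0.81 F [-0.6  0.8 -0.1]
dpos [ 2.32 -0.27  0.16] rot [ 0.09  0.01 -0.05]
[306 283]
cap (282, 245, 52, 63) [ 619.1 -144.4   33.9  619.5 -144.5   26.3   34.1]
```

>>> arm_command(delta_pos=[[0.3, -0.25, 0.14], [0.6, 0, 0], [0.6, 0, 0], [0.4, 0, 0], [0.1, 0, 0], [0, 0, 0]], rotation=[[0.08, 0, -0.05], [0, 0, 0], [0, 0, 0], [0, 0, 0], [0, 0, 0], [0, 0, 0]])

```text
clock: 19.9
position: [0.6227, -0.1507, 0.0836]
tool_rot: [0.636, 1.563, -0.465]
force: [-1.0, 0.0, 0.5]
grip_width: 0.0856
```

```bash
python3 - <<'E'
from h import *
plan([.6206,-.1477,.071],27)
im,p=grab("wrist","w10.png"); s,R=state()
print(proj([.6206,-.1477,.084],p),proj([s["position"][0],s["position"][1],.084],p))
E
```

```text
t 19.9 pos [ 0.6227 -0.1507  0.0836] jaw 26.9 grip 0.0856 q7 0.84 F [-1.   0.   0.5]
dpos [ 0.42 -0.02 -0.12] rot [-0.01  0.06 -0.05]
[[321.91839669 319.70721071]] [[323.46668298 328.69578451]]
```

View pics/w10.png

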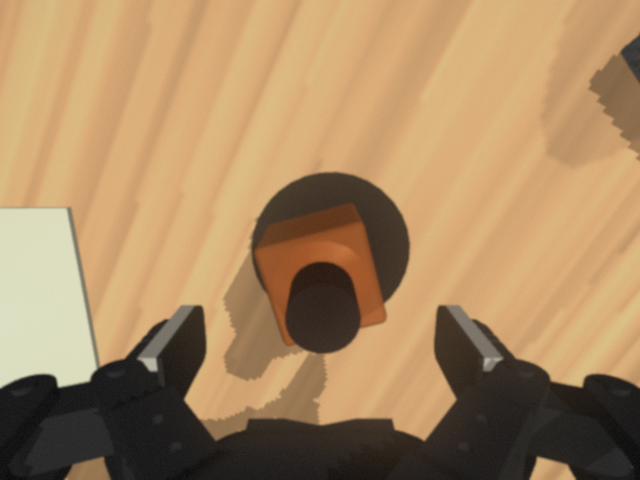

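The cap is at (323,317) between the jaws, as predicted.

>>> arm_command(delta_pos=[[0.2, 0, -0.14], [0.2, 0, 0], [0.02, 0, 0], [0, 0, 0]], rotation=[[0, 0.06, -0.05], [0, 0, 0], [0, 0, 0], [0, 0, 0]])

```text
clock: 20.35
position: [0.6217, -0.1466, 0.0719]
tool_rot: [0.937, 1.569, -0.164]
force: [-0.2, -0.9, -0.1]
grip_width: 0.0855
```

```bash
python3 - <<'E'
from h import *
plan([.6206,-.1475,.071],27)
E
```

```text
t 20.4 pos [ 0.6217 -0.1466  0.0719] jaw 26.9 grip 0.0855 q7 0.84 F [-0.2 -0.9 -0.1]
dpos [ 0.03 -0.05  0.01] rot [-0.01  0.01 -0.01]
```

>>> arm_command(delta_pos=[[0, -0.05, 0], [0, 0, 0], [0, 0, 0], [0, 0, 0], [0, 0, 0], [0, 0, 0], [0, 0, 0], [0, 0, 0], [0, 0, 0], [0, 0, 0]], rotation=[[0, 0, 0], [0, 0, 0], [0, 0, 0], [0, 0, 0], [0, 0, 0], [0, 0, 0], [0, 0, 0], [0, 0, 0], [0, 0, 0], [0, 0, 0]], gripper=1, grip_force=50)

```text
clock: 21.35
position: [0.6204, -0.1475, 0.0725]
tool_rot: [0.89, 1.569, -0.211]
force: [-1.1, -0.4, -0.4]
grip_width: 0.0268
```

```bash
python3 - <<'E'
from h import *
plan([.477,-.2614,.18],27)
E
```

```text
t 21.4 pos [ 0.6204 -0.1475  0.0725] jaw 26.9 grip 0.0268 q7 0.84 F [-1.1 -0.4 -0.4]
dpos [-3.59 -5.98  1.23] rot [-0.01  0.01 -0.02]
```

>>> arm_command(delta_pos=[[-0.3, 0, 0], [-0.6, 0, 0], [-0.8, 0, 0], [-0.6, -0.3, 0], [0, -0.6, 0.15], [0, -0.8, 0.2], [0, -0.9, 0.2], [0, -0.9, 0.2], [0, -0.9, 0.2], [0, -0.6, 0.1]], rotation=[[0, 0, 0], [0, 0, 0], [0, 0, 0], [0, 0, 0], [0, 0, 0], [0, 0, 0], [0, 0, 0], [0, 0, 0], [0, 0, 0], [0, 0, 0]])

```text
clock: 22.35
position: [0.4932, -0.2473, 0.1435]
tool_rot: [-0.223, 1.57, -1.321]
force: [0.8, -0.4, -1.6]
grip_width: 0.0261
```

```bash
python3 - <<'E'
from h import *
plan([.477,-.2614,.1],27)
E
```

```text
t 22.4 pos [ 0.4932 -0.2473  0.1435] jaw 27.1 grip 0.0261 q7 1.04 F [ 0.8 -0.4 -1.6]
dpos [ 1.45 -0.69  0.17] rot [0.01 0.   0.  ]
```

>>> arm_command(delta_pos=[[0.3, -0.4, 0.1], [0.4, -0.25, 0.05], [0.4, 0, 0], [0.2, 0, 0], [0, 0, 0]], rotation=[[0, 0, 0], [0, 0, 0], [0, 0, 0], [0, 0, 0], [0, 0, 0]])

```text
clock: 22.85
position: [0.473, -0.2631, 0.1002]
tool_rot: [-1.999, 1.569, -3.101]
force: [1.0, 0.3, -1.5]
grip_width: 0.0265
```

```bash
python3 - <<'E'
from h import *
plan([.477,-.2614,.0725],27)
im,p=grab("wrist","w11.png")
E
```

```text
t 22.9 pos [ 0.473  -0.2631  0.1002] jaw 26.8 grip 0.0265 q7 1.10 F [ 1.   0.3 -1.5]
dpos [0.92 0.15 0.01] rot [-0.03 -0.01  0.02]
```

View pics/w11.png

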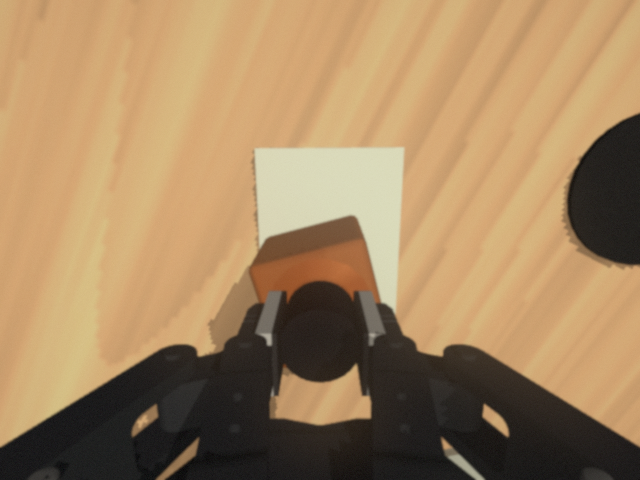

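The bottle is held upright by its cap at (320,332), over the tile.

>>> arm_command(delta_pos=[[0.3, 0.12, 0], [0.3, 0, 0], [0.15, 0, 0], [0.05, 0, 0], [0, 0, 0]], rotation=[[0, 0, 0], [0, 0, 0], [0, 0, 0], [0, 0, 0], [0, 0, 0]])

```text
clock: 23.4
position: [0.4782, -0.2601, 0.0746]
tool_rot: [-1.849, 1.57, -2.949]
force: [-0.5, -0.1, -1.3]
grip_width: 0.0265
```

```bash
python3 - <<'E'
from h import *
plan([.477,-.2614,.0725],27)
E
```

```text
t 23.4 pos [ 0.4782 -0.2601  0.0746] jaw 27.0 grip 0.0265 q7 1.11 F [-0.5 -0.1 -1.3]
dpos [ 0.07 -0.05  0.02] rot [-0.01 -0.    0.01]
```

>>> arm_command(delta_pos=[[0.04, 0, 0], [0.04, 0, 0], [0, 0, 0]], rotation=[[0, 0, 0], [0, 0, 0], [0, 0, 0]])

```text
clock: 23.7
position: [0.4784, -0.2604, 0.0726]
tool_rot: [-0.788, 1.57, -1.889]
force: [0.0, -0.5, -1.3]
grip_width: 0.0266
```

>>> arm_command(delta_pos=[[0.03, 0, 0], [0.03, 0, 0], [0, 0, 0]], rotation=[[0, 0, 0], [0, 0, 0], [0, 0, 0]])

```text
clock: 24.0
position: [0.4789, -0.2603, 0.0726]
tool_rot: [0.924, 1.569, -0.176]
force: [-0.5, -0.1, -1.4]
grip_width: 0.0265
```

>>> arm_command(delta_pos=[[0.06, 0, 0], [0, 0, 0]], rotation=[[0, 0, 0], [0, 0, 0]])

```text
clock: 24.2
position: [0.4801, -0.2602, 0.0721]
tool_rot: [1.011, 1.566, -0.089]
force: [-0.5, -0.3, -0.8]
grip_width: 0.0261
```

>>> arm_command(delta_pos=[[0, 0, 0], [0, 0, 0], [0, 0, 0], [0, 0, 0], [0, 0, 0], [-0.3, 0, 0], [-0.6, 0, 0], [-0.8, 0, 0], [-1, 0, 0], [-1, 0, 0]], rotation=[[0, 0, 0], [0, 0, 0], [0, 0, 0], [0, 0, 0], [0, 0, 0], [0, 0, 0], [0, 0, 0], [0, 0, 0], [0, 0, 0], [0, 0, 0]], gripper=-1)

```text
clock: 25.2
position: [0.4777, -0.2598, 0.1854]
tool_rot: [-2.749, 1.569, 2.433]
force: [0.4, 0.5, -0.3]
grip_width: 0.0853
```

```bash
python3 - <<'E'
from h import *
plan([.49,.22,.22],63)
E
```

```text
t 25.2 pos [ 0.4777 -0.2598  0.1854] jaw 26.9 grip 0.0853 q7 1.05 F [ 0.4  0.5 -0.3]
dpos [ -1.13   7.61 -14.07] rot [-6.01 -0.02  0.  ]
```

>>> arm_command(delta_pos=[[-0.4, 0.25, -0.5], [-0.5, 0.45, -0.9], [-0.3, 0.45, -0.9], [0, 0.45, -0.9], [0, 0.45, -0.9], [0, 0.45, -0.9], [0, 0.45, -0.9], [0, 0.45, -0.9], [0, 0.45, -0.9], [0, 0.45, -0.9]], rotation=[[0, 0, 0], [0, 0, 0], [0, 0, 0], [0, 0, 0], [0, 0, 0], [0, 0, 0], [0, 0, 0], [0, 0, 0], [0, 0, 0], [0, 0, 0]])

```text
clock: 26.2
position: [0.4768, 0.0337, 0.234]
tool_rot: [0.989, 1.559, -0.121]
force: [0.7, -0.6, 0.2]
grip_width: 0.0854
```

```bash
python3 - <<'E'
from h import *
plan([.482,.205,.22],27)
E
```

```text
t 26.2 pos [0.4768 0.0337 0.234 ] jaw 26.4 grip 0.0854 q7 0.38 F [ 0.7 -0.6  0.2]
dpos [ 0.46  2.69 -5.04] rot [-0.1   0.06 -0.09]
```

>>> arm_command(delta_pos=[[0.1, 0.45, -0.9], [0.1, 0.45, -0.9], [0.1, 0.45, -0.9], [0.1, 0.45, -0.9], [0, 0.4, -0.7], [0, 0, 0], [0, 0, 0]], rotation=[[-0.1, 0.06, -0.09], [0, 0, 0], [0, 0, 0], [0, 0, 0], [0, 0, 0], [0, 0, 0], [0, 0, 0]])

```text
clock: 26.9
position: [0.476, 0.1881, 0.226]
tool_rot: [1.673, 1.567, 0.578]
force: [-0.3, -0.9, 0.5]
grip_width: 0.0852
```

```bash
python3 - <<'E'
from h import *
plan([.46,.248,.15],27)
im,p=grab("wrist","w12.png")
m=masks(im); u=proj([[.46,.248,.078]],p)[0].astype(int);print(u)
for k in blobs(m["dark"],(u[0]-60,u[1]-60,u[0]+60,u[1]+60))[:3]: print(cv2.boundingRect(k),"lid",circ(k,p,.078))
k=max(blobs(m["dark"]|m["amber"],(u[0]-110,max(u[1]-110,0),u[0]+110,u[1]+110)),key=cv2.contourArea);print("mat",rect(k,p,.004),cv2.boundingRect(k))
im,p=grab("top","top4.png"); m=masks(im)
for k in blobs(m["dark"],(180,240,250,310))[:3]: print(cv2.boundingRect(k),"top lid",circ(k,p,.078),"mat",rect(k,p,.004))
E
```

```text
t 26.9 pos [0.476  0.1881 0.226 ] jaw 27.3 grip 0.0852 q7 0.09 F [-0.3 -0.9  0.5]
dpos [ 2.53  0.43 -2.02] rot [ 0.04 -0.   -0.04]
[339 147]
(314, 115, 55, 57) lid [459.8 250.8  38.4 459.8 250.9  37.6  37.7]
(279, 87, 83, 116) lid [456.1 246.6  78.9 458.4 250.5  66.   69.7]
(378, 121, 17, 35) lid [480.9 265.9  22.7 483.8 268.1  12.3  19.4]
mat [464.1 249.5  54.6  50.5  55.2] (310, 115, 68, 61)
(180, 240, 56, 70) top lid [462.7 247.9 163.9 459.  243.5 108.7 159.1] mat [465.8 257.8 148.5 118.    2.3]
```

View pics/w12.png

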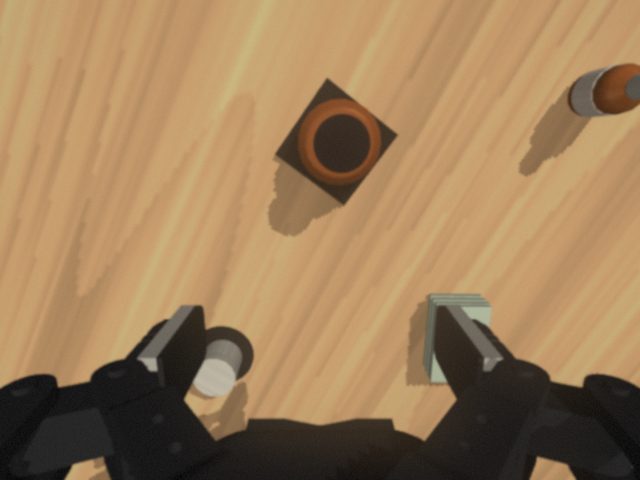

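The lid is at (341,143) and all four mat corners are visible. The tin and plate sit in place at (215,365) and (460,340).

```bash
python3 - <<'E'
from h import *
p=optics.camera_params("wrist")
q=ray([(328,78),(398,134),(344,205),(275,157)],p,.004)[:,:2]*1000
print(q.round(1),q.mean(0),[np.linalg.norm(q[i]-q[i-1]) for i in range(4)],(q[0]+q[2])/2,(q[1]+q[3])/2)
plan([.4598,.2508,.066],27)
E
```

```text
[[429.3 293.2]
 [504.8 281.1]
 [492.3 204.3]
 [417.3 214.2]] [460.91032759 248.20362656] [np.float64(79.87052811045102), np.float64(76.41654327996177), np.float64(77.86623210371894), np.float64(75.71053291369115)] [460.80838737 248.72687598] [461.01226781 247.68037715]
t 27.0 pos [0.4761 0.1876 0.226 ] jaw 27.2 grip 0.0853 q7 0.09 F [ 0.3  0.8 -0.9]
dpos [ 5.34  0.46 -2.12] rot [ 0.03 -0.01 -0.04]
```

>>> arm_command(delta_pos=[[0, 0.2, -0.7], [0, 0.2, -0.7], [0, 0.1, -0.4], [0, 0, 0], [0.5, 0, 0], [0.8, 0, 0], [0.8, 0, 0], [0.5, 0, 0], [0, 0, 0]], rotation=[[0, 0, -0.04], [0, 0, 0], [0, 0, 0], [0, 0, 0], [0, 0, 0], [0, 0, 0], [0, 0, 0], [0, 0, 0], [0, 0, 0]])

```text
clock: 27.9
position: [0.4678, 0.2335, 0.1479]
tool_rot: [0.733, 1.567, -0.375]
force: [-0.3, -0.9, 0.6]
grip_width: 0.0854
```

```bash
python3 - <<'E'
from h import *
plan([.4598,.2508,.066],27)
im,p=grab("wrist","w13.png"); m=masks(im)
u=proj([.4598,.2508,.078],p)[0].astype(int);print(u)
for k in blobs(m["dark"],(u[0]-70,u[1]-70,u[0]+70,u[1]+70))[:2]: print(cv2.boundingRect(k),"lid",circ(k,p,.078))
E
```

```text
t 27.9 pos [0.4678 0.2335 0.1479] jaw 26.5 grip 0.0854 q7 0.01 F [-0.3 -0.9  0.6]
dpos [ 2.73  0.01 -0.64] rot [-0.08  0.02 -0.02]
[322 232]
(287, 190, 73, 89) lid [461.9 249.8  49.  459.8 250.8  37.5  45.4]
(252, 162, 57, 78) lid [434.9 257.8  44.8 437.5 259.9  24.   48.8]
```

>>> arm_command(delta_pos=[[0, 0, -0.6], [0, 0, 0], [0.5, 0, 0], [0.7, 0, 0], [0.7, 0, 0], [0.5, 0, 0], [0.15, 0, 0], [0, 0, 0]], rotation=[[-0.08, 0.02, -0.02], [0, 0, 0], [0, 0, 0], [0, 0, 0], [0, 0, 0], [0, 0, 0], [0, 0, 0], [0, 0, 0]])

```text
clock: 28.75
position: [0.4628, 0.2539, 0.0775]
tool_rot: [1.714, 1.559, 0.616]
force: [0.5, -0.1, -0.4]
grip_width: 0.0854
```

```bash
python3 - <<'E'
from h import *
plan([.4598,.2508,.066],27)
E
```

```text
t 28.8 pos [0.4628 0.2539 0.0775] jaw 27.1 grip 0.0854 q7 0.01 F [ 0.5 -0.1 -0.4]
dpos [ 0.38 -0.14  0.05] rot [ 0.02 -0.02 -0.11]
```

>>> arm_command(delta_pos=[[0.15, -0.13, 0.05], [0.2, 0, 0], [0.03, 0, 0], [0, 0, 0]], rotation=[[0, -0.02, -0.11], [0, 0, 0], [0, 0, 0], [0, 0, 0]])

```text
clock: 29.15
position: [0.4609, 0.2515, 0.0677]
tool_rot: [1.53, 1.568, 0.433]
force: [0.4, 0.1, 0.5]
grip_width: 0.0855
```

```bash
python3 - <<'E'
from h import *
plan([.4598,.2508,.066],27)
E
```

```text
t 29.1 pos [0.4609 0.2515 0.0677] jaw 27.1 grip 0.0855 q7 0.01 F [0.4 0.1 0.5]
dpos [ 0.06 -0.04  0.  ] rot [ 0.02  0.   -0.02]
```

>>> arm_command(delta_pos=[[0.03, -0.04, 0], [0, 0, 0], [0, 0, 0], [0, 0, 0], [0, 0, 0], [0, 0, 0], [0, 0, 0], [0, 0, 0], [0, 0, 0], [0, 0, 0]], rotation=[[0, 0, -0.02], [0, 0, 0], [0, 0, 0], [0, 0, 0], [0, 0, 0], [0, 0, 0], [0, 0, 0], [0, 0, 0], [0, 0, 0], [0, 0, 0]], gripper=1, grip_force=60)

```text
clock: 30.15
position: [0.4599, 0.251, 0.0675]
tool_rot: [1.657, 1.57, 0.56]
force: [-0.6, -0.9, 0.3]
grip_width: 0.0386
```

```bash
python3 - <<'E'
from h import *
plan([.647,-.19,.2],27)
E
```

```text
t 30.1 pos [0.4599 0.251  0.0675] jaw 27.1 grip 0.0386 q7 0.02 F [-0.6 -0.9  0.3]
dpos [-4.42 -1.14 15.93] rot [ 0.02 -0.   -0.01]
```

>>> arm_command(delta_pos=[[-0.3, 0, 0], [-0.6, 0, 0], [-0.8, 0, 0], [-0.8, 0, 0], [-0.6, 0, 0], [0, -0.05, 0.4], [0, -0.08, 0.7], [0, -0.08, 0.9], [0, -0.08, 0.9], [0, -0.08, 0.9]], rotation=[[0, 0, 0], [0, 0, 0], [0, 0, 0], [0, 0, 0], [0, 0, 0], [0, 0, 0], [0, 0, 0], [0, 0, 0], [0, 0, 0], [0, 0, 0]])

```text
clock: 31.15
position: [0.5013, 0.1411, 0.1651]
tool_rot: [-2.233, 1.57, 2.958]
force: [0.4, 0.5, -2.1]
grip_width: 0.038
```

```bash
python3 - <<'E'
from h import *
plan([.625,-.145,.15],27)
E
```

```text
t 31.1 pos [0.5013 0.1411 0.1651] jaw 27.4 grip 0.0380 q7 0.22 F [ 0.4  0.5 -2.1]
dpos [ 0.5  -0.73 10.36] rot [ 0.07 -0.01  0.01]
```

>>> arm_command(delta_pos=[[0, -0.08, 0.9], [0, -0.08, 0.9], [0, -0.08, 0.9], [0, -0.08, 0.9], [0, -0.08, 0.9], [0, -0.08, 0.9], [0, -0.08, 0.9], [0, -0.08, 0.9], [0, 0, 0.7], [0, 0, 0.3]], rotation=[[0, 0, 0], [0.07, 0, 0], [0, 0, 0], [0, 0, 0], [0, 0, 0], [0, 0, 0], [0, 0, 0], [0, 0, 0], [0, 0, 0], [0, 0, 0]])

```text
clock: 32.15
position: [0.594, -0.109, 0.1594]
tool_rot: [-1.648, 1.56, -2.756]
force: [0.3, -0.4, -2.3]
grip_width: 0.0382
```

>>> arm_command(delta_pos=[[0, 0, 0], [0, 0, 0]], rotation=[[0, 0, 0], [0, 0, 0]])

```text
clock: 32.35
position: [0.593, -0.11, 0.1584]
tool_rot: [-1.699, 1.559, -2.808]
force: [-0.6, -0.4, -2.6]
grip_width: 0.0382
```

```bash
python3 - <<'E'
from h import *
plan([.625,-.145,.0675],27)
E
```

```text
t 32.4 pos [ 0.593  -0.11    0.1584] jaw 26.4 grip 0.0382 q7 0.68 F [-0.6 -0.4 -2.6]
dpos [3.02 0.47 1.52] rot [-0.09 -0.02  0.11]
```

>>> arm_command(delta_pos=[[0, 0.25, 0.7], [0, 0.22, 0.7], [0, 0, 0.1], [0, 0, 0], [0.4, 0, 0], [0.6, 0, 0], [0.6, 0, 0], [0.4, 0, 0], [0, 0, 0]], rotation=[[-0.09, 0, 0.1], [0, 0, 0], [0, 0, 0], [0, 0, 0], [0, 0, 0], [0, 0, 0], [0, 0, 0], [0, 0, 0], [0, 0, 0]])

```text
clock: 33.25
position: [0.6229, -0.1331, 0.0932]
tool_rot: [-2.869, 1.563, 2.326]
force: [-0.1, 0.4, -2.8]
grip_width: 0.0383
```

```bash
python3 - <<'E'
from h import *
plan([.625,-.145,.0675],27)
E
```

```text
t 33.2 pos [ 0.6229 -0.1331  0.0932] jaw 27.6 grip 0.0383 q7 0.75 F [-0.1  0.4 -2.8]
dpos [ 0.85 -0.12  0.39] rot [ 0.1  -0.07  0.02]
```

>>> arm_command(delta_pos=[[0, -0.12, 0.38], [0, 0, 0], [0.3, 0, 0], [0.3, 0, 0], [0, 0, 0]], rotation=[[0.08, -0.07, 0.02], [0, 0, 0], [0, 0, 0], [0, 0, 0], [0, 0, 0]])

```text
clock: 33.75
position: [0.6258, -0.1459, 0.0754]
tool_rot: [0.854, 1.568, -0.244]
force: [-1.4, -0.3, -2.2]
grip_width: 0.0381
```

```bash
python3 - <<'E'
from h import *
plan([.625,-.145,.0675],27)
im,p=grab("wrist","w14.png")
E
```

```text
t 33.8 pos [ 0.6258 -0.1459  0.0754] jaw 27.1 grip 0.0381 q7 0.76 F [-1.4 -0.3 -2.2]
dpos [ 0.26 -0.01 -0.04] rot [ 0.01  0.02 -0.02]
```

View pics/w14.png

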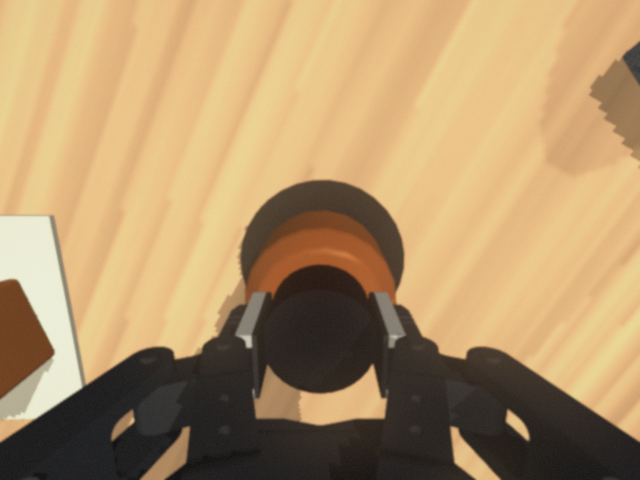

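The jar is upright over the round mat. The mat spans x 241–404 and the jar is centred at 320.

>>> arm_command(delta_pos=[[0.13, 0, -0.04], [0.1, 0, 0], [0.05, 0, 0], [0, 0, 0]], rotation=[[0, 0.02, -0.02], [0, 0, 0], [0, 0, 0], [0, 0, 0]])

```text
clock: 34.2
position: [0.6259, -0.1447, 0.0675]
tool_rot: [1.311, 1.57, 0.213]
force: [-0.9, -0.6, 2.0]
grip_width: 0.0382
```

Contact: Fz went from −2.2 to +2.0. Release and rise.

>>> arm_command(delta_pos=[[0, 0, 0], [0, 0, 0], [0, 0, 0], [0, 0, 0], [0, 0, 0], [-0.3, 0, 0], [-0.6, 0, 0], [-0.9, 0, 0], [-1, 0, 0], [-1, 0, 0]], rotation=[[0, 0, 0], [0, 0, 0], [0, 0, 0], [0, 0, 0], [0, 0, 0], [0, 0, 0], [0, 0, 0], [0, 0, 0], [0, 0, 0], [0, 0, 0]], gripper=-1)

```text
clock: 35.2
position: [0.6243, -0.1445, 0.1842]
tool_rot: [-2.248, 1.567, 2.937]
force: [0.1, -0.1, 0.5]
grip_width: 0.0854
```

```bash
python3 - <<'E'
from h import *
plan([.5,-.305,.21],27)
E
```

```text
t 35.2 pos [ 0.6243 -0.1445  0.1842] jaw 27.1 grip 0.0854 q7 0.73 F [ 0.1 -0.1  0.5]
dpos [-0.85 -6.13  2.88] rot [ 0.02 -0.02  0.03]
```

>>> arm_command(delta_pos=[[-0.4, -0.5, 0.2], [-0.4, -0.9, 0.4], [0, -0.9, 0.45], [0, -0.9, 0.45], [0, -0.9, 0.45], [0, -0.9, 0.45], [0, -0.9, 0.4], [0, 0, 0], [0, 0, 0]], rotation=[[0, 0, 0], [0, 0, 0], [0, 0, 0], [0, 0, 0], [0, 0, 0], [0, 0, 0], [0, 0, 0], [0, 0, 0], [0, 0, 0]])

```text
clock: 36.1
position: [0.4964, -0.3094, 0.2159]
tool_rot: [0.642, 1.568, -0.458]
force: [0.9, 0.8, -0.5]
grip_width: 0.0855
```

```bash
python3 - <<'E'
from h import *
plan([.4785,-.2605,.0725],27)
im,p=grab("wrist","w15.png"); m=masks(im)
u=proj([.4785,-.2605,.084],p)[0].astype(int);print(u)
for k in blobs(m["dark"],(u[0]-45,max(u[1]-45,0),u[0]+45,u[1]+45))[:2]: print(cv2.boundingRect(k),"cap",circ(k,p,.084))
im,p=grab("top","top5.png"); m=masks(im)
k=blobs(m["dark"]|m["amber"],(360,165,435,235))[0]; print("round mat+jar",circ(k,p,.004))
for k in blobs(m["amber"],(360,165,435,235))[:1]: print("jar body",circ(k,p,.044))
E
```

```text
t 36.1 pos [ 0.4964 -0.3094  0.2159] jaw 26.9 grip 0.0855 q7 1.05 F [ 0.9  0.8 -0.5]
dpos [ 4.78  0.2  -1.73] rot [-0.01  0.02 -0.02]
[330 161]
(312, 143, 39, 41) cap [ 479.2 -261.    26.6  479.2 -261.2   25.3   26. ]
round mat+jar [ 625.7 -145.5   89.4  625.2 -145.3   85.    87.6]
jar body [ 622.6 -143.7   71.5  625.1 -144.7   58.5   66. ]
```

>>> arm_command(delta_pos=[[0, 0.1, -0.7], [0, 0.1, -0.7], [0, 0, -0.15], [0, 0, 0], [0.6, 0, 0], [0.8, 0, 0], [0.8, 0, 0], [0.6, 0, 0], [0.4, 0, 0], [0, 0, 0]], rotation=[[0, 0, 0], [0, 0, 0], [0, 0, 0], [0, 0, 0], [0, 0, 0], [0, 0, 0], [0, 0, 0], [0, 0, 0], [0, 0, 0], [0, 0, 0]])

```text
clock: 37.2
position: [0.4861, -0.2636, 0.1167]
tool_rot: [0.619, 1.564, -0.475]
force: [-1.2, 1.0, 0.4]
grip_width: 0.0857
```

```bash
python3 - <<'E'
from h import *
plan([.479,-.261,.0725],27)
E
```

```text
t 37.2 pos [ 0.4861 -0.2636  0.1167] jaw 27.4 grip 0.0857 q7 1.02 F [-1.2  1.   0.4]
dpos [ 1.47 -0.18 -0.19] rot [ 0.06  0.05 -0.04]
```

>>> arm_command(delta_pos=[[0, -0.18, -0.18], [0, 0, 0], [0.4, 0, 0], [0.6, 0, 0], [0.3, 0, 0], [0.1, 0, 0], [0, 0, 0]], rotation=[[0.06, 0.05, -0.04], [0, 0, 0], [0, 0, 0], [0, 0, 0], [0, 0, 0], [0, 0, 0], [0, 0, 0]])

```text
clock: 37.9
position: [0.48, -0.2622, 0.0751]
tool_rot: [0.625, 1.566, -0.475]
force: [0.3, -0.9, -0.1]
grip_width: 0.0853
```

```bash
python3 - <<'E'
from h import *
plan([.479,-.261,.0725],27)
E
```

```text
t 37.9 pos [ 0.48   -0.2622  0.0751] jaw 27.0 grip 0.0853 q7 1.03 F [ 0.3 -0.9 -0.1]
dpos [ 0.08 -0.01 -0.05] rot [-0.01  0.04 -0.03]
```

>>> arm_command(delta_pos=[[0.1, -0.01, -0.05], [0, 0, 0], [0, 0, 0], [0, 0, 0], [0, 0, 0], [0, 0, 0], [0, 0, 0], [0, 0, 0], [0, 0, 0], [0, 0, 0]], rotation=[[0, 0.04, -0.03], [0, 0, 0], [0, 0, 0], [0, 0, 0], [0, 0, 0], [0, 0, 0], [0, 0, 0], [0, 0, 0], [0, 0, 0], [0, 0, 0]], gripper=1, grip_force=50)

```text
clock: 38.9
position: [0.4796, -0.2611, 0.0732]
tool_rot: [0.761, 1.57, -0.339]
force: [0.3, 0.4, -1.7]
grip_width: 0.0263
```

>>> arm_command(delta_pos=[[-0.3, 0, 0], [-0.6, 0, 0], [-0.8, 0, 0], [-0.8, 0, 0], [-0.5, 0.2, -0.4], [0, 0.4, -0.7], [0, 0.45, -0.9], [0, 0.45, -0.9], [0, 0.45, -0.9], [0, 0.45, -0.9]], rotation=[[0, 0, 0], [0, 0, 0], [0, 0, 0], [0, 0, 0], [0, 0, 0], [0, 0, 0], [0, 0, 0], [0, 0, 0], [0, 0, 0], [0, 0, 0]])

```text
clock: 39.9
position: [0.4796, -0.1023, 0.1727]
tool_rot: [0.675, 1.565, -0.433]
force: [0.5, -0.3, -1.8]
grip_width: 0.0265
```

```bash
python3 - <<'E'
from h import *
plan([.461,.2485,.17],27)
E
```

```text
t 39.9 pos [ 0.4796 -0.1023  0.1727] jaw 26.5 grip 0.0265 q7 0.68 F [ 0.5 -0.3 -1.8]
dpos [  0.06   4.66 -10.74] rot [-0.09  0.04 -0.03]
```

>>> arm_command(delta_pos=[[0, 0.4, -0.9], [0, 0.4, -0.9], [0, 0.4, -0.9], [0, 0.4, -0.9], [0, 0.4, -0.9], [0, 0.4, -0.9], [0, 0.4, -0.9], [0, 0.4, -0.9], [0, 0.3, -0.7], [0, 0, 0]], rotation=[[-0.09, 0, 0], [0, 0.04, -0.03], [0, 0, 0], [0, 0, 0], [0, 0, 0], [0, 0, 0], [0, 0, 0], [0, 0, 0], [0, 0, 0], [0, 0, 0]])

```text
clock: 40.9
position: [0.464, 0.1712, 0.1797]
tool_rot: [1.601, 1.564, 0.506]
force: [0.5, -0.5, -1.7]
grip_width: 0.0263
```

```bash
python3 - <<'E'
from h import *
plan([.461,.2485,.0732],27)
E
```

```text
t 40.9 pos [0.464  0.1712 0.1797] jaw 27.3 grip 0.0263 q7 0.11 F [ 0.5 -0.5 -1.7]
dpos [ 3.56  1.07 -2.34] rot [ 0.04 -0.   -0.07]
```

```bash
python3 - <<'E'
from h import *
im,p=grab("wrist","w16.png"); m=masks(im)
u=proj([.461,.2485,.004],p)[0].astype(int);print(u)
for k in blobs(m["dark"],(u[0]-110,max(u[1]-110,0),u[0]+110,u[1]+110),1000)[:2]: print(cv2.boundingRect(k),"mat",rect(k,p,.004))
im,p=grab("top","top6.png"); m=masks(im)
for k in blobs(m["dark"],(175,240,255,310),300)[:2]: print(cv2.boundingRect(k),"top mat",rect(k,p,.004))
E
```

```text
[362 133]
(320, 86, 99, 104) mat [463.2 247.7  73.4  67.1  80.9]
(181, 240, 66, 70) top mat [465.  243.6 146.8 139.2   0.9]
```

```bash
python3 - <<'E'
from h import *
im,p=cv2.imread("pics/w16.png"),optics.camera_params("wrist")
for th in (75,85,95,105):
    m=(im.max(2)<th).astype(np.uint8)*255
    k=blobs(m,(300,60,450,215),1000)[0]; print(th,cv2.boundingRect(k),rect(k,p,.004),cv2.contourArea(cv2.convexHull(k)))
    q=cv2.approxPolyDP(cv2.convexHull(k),8,True).reshape(-1,2); w=ray(q,p,.004)[:,:2]*1000; print(q.tolist(),w.round(1).tolist(),w.mean(0))
E
```

```text
75 (320, 86, 99, 104) [463.7 244.5  73.3  67.1  80.8] 7278.5
[[390, 90], [417, 134], [378, 185], [358, 189], [324, 161], [326, 114], [356, 88]] [[464.5, 281.4], [498.4, 263.8], [491.0, 216.8], [478.5, 206.9], [444.6, 213.9], [430.2, 245.1], [441.5, 271.2]] [464.10319474 242.72608198]
85 (300, 64, 131, 137) [460.4 245.2  75.1  75.1  80.7] 10026.5
[[430, 122], [369, 200], [300, 148], [355, 64]] [[502.6, 275.6], [490.5, 203.2], [423.7, 214.2], [433.2, 284.9]] [462.50849557 244.47962277]
95 (300, 60, 132, 142) [460.3 245.2  75.9  75.7  80.5] 10288.0
[[351, 60], [431, 122], [369, 201], [300, 149]] [[429.4, 285.9], [503.3, 276.0], [490.9, 202.5], [424.0, 213.5]] [461.89925789 244.46877985]
105 (300, 60, 132, 142) [460.3 245.1  76.2  76.1  80.7] 10410.0
[[350, 60], [431, 121], [370, 201], [300, 150], [301, 131]] [[428.7, 285.6], [502.9, 276.6], [491.6, 202.8], [424.4, 212.8], [418.9, 225.7]] [453.2958653  240.71080207]
```

```bash
python3 - <<'E'
from h import *
im,p=cv2.imread("pics/w16.png"),optics.camera_params("wrist")
m=(im.max(2)<95).astype(np.uint8)*255
k=blobs(m,(260,20,460,230),1000)[0]; print(cv2.boundingRect(k),rect(k,p,.004))
plan([.461,.2475,.0732],27)
E
```

```text
(293, 58, 139, 144) [460.3 245.2  75.9  75.7  80.5]
t 41.0 pos [0.4643 0.1682 0.1796] jaw 27.1 grip 0.0264 q7 0.11 F [ 0.2 -0.9 -1.8]
dpos [ 3.55  1.08 -2.41] rot [ 0.02  0.01 -0.06]
```

>>> arm_command(delta_pos=[[0, 0.3, -0.6], [0, 0.35, -0.7], [0, 0.3, -0.7], [0, 0.1, -0.2], [0, 0, 0], [0.5, 0, 0], [0.7, 0, 0], [0.7, 0, 0], [0.4, 0, 0], [0, 0, 0]], rotation=[[0, 0, -0.06], [0, 0, 0], [0, 0, 0], [0, 0, 0], [0, 0, 0], [0, 0, 0], [0, 0, 0], [0, 0, 0], [0, 0, 0], [0, 0, 0]])

```text
clock: 42.0
position: [0.4663, 0.2293, 0.1116]
tool_rot: [0.271, 1.566, -0.843]
force: [0.7, -0.5, -1.4]
grip_width: 0.0264
```

```bash
python3 - <<'E'
from h import *
plan([.461,.248,.0732],27)
E
```

```text
t 42.0 pos [0.4663 0.2293 0.1116] jaw 26.2 grip 0.0264 q7 0.01 F [ 0.7 -0.5 -1.4]
dpos [ 1.28  0.11 -0.64] rot [-0.14  0.05 -0.01]
```

>>> arm_command(delta_pos=[[0, 0.1, -0.6], [0, 0, 0], [0.3, 0, 0], [0.4, 0, 0], [0.2, 0, 0], [0, 0, 0]], rotation=[[-0.12, 0.05, 0], [0, 0, 0], [0, 0, 0], [0, 0, 0], [0, 0, 0], [0, 0, 0]])

```text
clock: 42.6
position: [0.4621, 0.2469, 0.0847]
tool_rot: [1.681, 1.567, 0.579]
force: [-0.7, -0.7, -1.1]
grip_width: 0.0263
```

```bash
python3 - <<'E'
from h import *
plan([.461,.248,.0732],27)
E
```

```text
t 42.6 pos [0.4621 0.2469 0.0847] jaw 26.8 grip 0.0263 q7 -0.00 F [-0.7 -0.7 -1.1]
dpos [ 0.38 -0.02 -0.05] rot [-0.03 -0.   -0.04]
```

>>> arm_command(delta_pos=[[0.15, -0.02, -0.04], [0.15, 0, 0], [0.06, 0, 0], [0, 0, 0]], rotation=[[0, 0, -0.04], [0, 0, 0], [0, 0, 0], [0, 0, 0]])

```text
clock: 43.0
position: [0.4612, 0.2477, 0.073]
tool_rot: [-2.011, 1.57, -3.114]
force: [-0.5, 0.2, 4.9]
grip_width: 0.0263
```

```bash
python3 - <<'E'
from h import *
plan([.461,.248,.0732],27)
im,p=grab("wrist","w17.png")
E
```

```text
t 43.0 pos [0.4612 0.2477 0.073 ] jaw 26.8 grip 0.0263 q7 -0.00 F [-0.5  0.2  4.9]
dpos [-0.01  0.   -0.01] rot [-0.03 -0.    0.01]
```

View pics/w17.png

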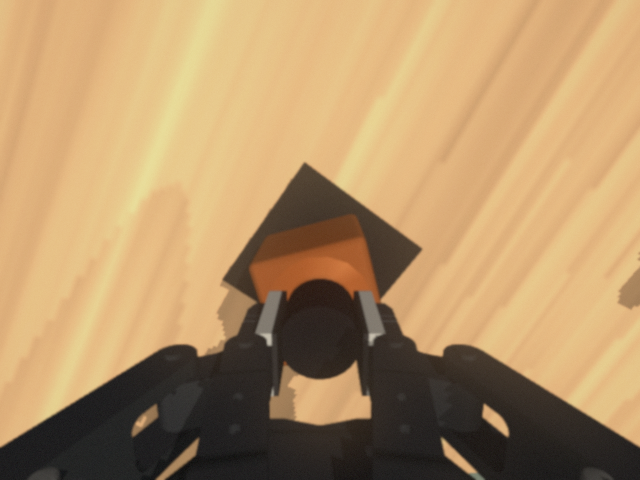

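The bottle is upright on the square mat and in contact (Fz +4.9). Release and rise.

>>> arm_command(delta_pos=[[0, 0, 0], [0, 0, 0], [0, 0, 0], [0, 0, 0], [0, 0, 0], [-0.3, 0, 0], [-0.6, 0, 0], [-0.9, 0, 0], [-1, 0, 0], [-1, 0, 0]], rotation=[[0, 0, 0], [0, 0, 0], [0, 0, 0], [0, 0, 0], [0, 0, 0], [0, 0, 0], [0, 0, 0], [0, 0, 0], [0, 0, 0], [0, 0, 0]], gripper=-1)

```text
clock: 44.05
position: [0.4599, 0.2464, 0.1903]
tool_rot: [-1.458, 1.565, -2.562]
force: [0.9, 0.6, 0.6]
grip_width: 0.0851
```

>>> arm_command(delta_pos=[[-0.4, -0.1, 0.5], [-0.4, -0.2, 0.8], [0, -0.3, 0.8], [0, -0.3, 0.8], [0, -0.3, 0.6], [0, 0, 0], [0, 0, 0], [0, 0, 0]], rotation=[[0, 0, 0], [0, 0, 0], [0, 0, 0], [0, 0, 0], [0, 0, 0], [0, 0, 0], [0, 0, 0], [0, 0, 0]])

```text
clock: 44.85
position: [0.4767, 0.1295, 0.2215]
tool_rot: [1.525, 1.569, 0.42]
force: [0.7, 1.0, 0.6]
grip_width: 0.0852
```

```bash
python3 - <<'E'
from h import *
plan([.46,.25,.2],27)
im,p=grab("wrist","w18.png"); m=masks(im)
u=proj([[.461,.248,.084]],p)[0].astype(int);print(u)
for k in blobs(m["dark"],(u[0]-26,max(u[1]-26,0),u[0]+28,u[1]+28))[:1]: print(cv2.boundingRect(k),"cap",circ(k,p,.084))
d=(im.max(2)<95).astype(np.uint8)*255|m["amber"]; U=proj([[.461,.248,.004]],p)[0].astype(int)
k=blobs(d,(max(U[0]-95,0),max(U[1]-95,0),U[0]+95,U[1]+95))[0]; print(cv2.boundingRect(k),"sqmat",rect(k,p,.004))
im,p=grab("top","top7.png"); m=masks(im)
for n,mm,box,z in (("jarbody","amber",(360,165,435,235),.044),("tin","tin",(300,250,350,305),.04)):
    for k in blobs(m[mm],box)[:1]: print(n,circ(k,p,z))
for k in blobs(m["gray"],(235,160,295,215))[:1]: print("plate",rect(k,p,.030))
i1=grab("side","side1.png")[0]
a=cv2.resize(cv2.imread("pics/w18.png"),(400,300)); b=cv2.resize(im,(400,300)); c=cv2.resize(i1,(800,600))[120:420]
cv2.imwrite("pics/fin.png",np.vstack([np.hstack([a,b]),c]))
E
```

```text
t 44.9 pos [0.4767 0.1295 0.2215] jaw 26.7 grip 0.0852 q7 0.18 F [0.7 1.  0.6]
dpos [ 0.72  1.31 -3.84] rot [-0.05  0.   -0.02]
[383  62]
(358, 39, 46, 51) cap [460.4 245.6  30.9 460.1 245.8  26.1  30.7]
(304, 6, 105, 139) sqmat [459.8 248.3  77.4  76.6  80.8]
jarbody [ 623.1 -144.3   70.   625.1 -144.9   58.2   66.2]
tin [456.2   7.1  41.4 456.5   7.5  38.7  39.6]
plate [648.7 135.7  78.4  55.2 -62.6]
```

View pics/fin.png

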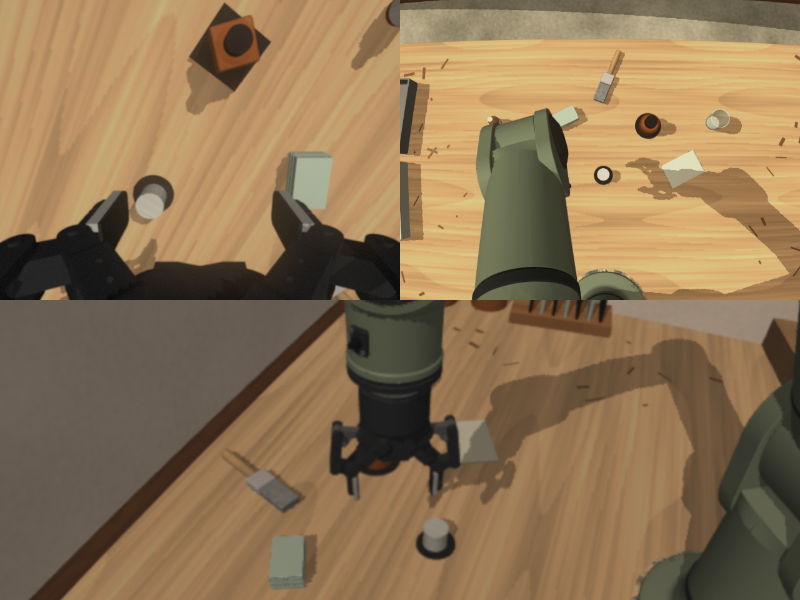

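The combined picture shows the bottle centred on the square mat, the plate flat and square on the pile, and the tin and jar on their mats. The beaker is in place and the gripper is clear. Handing in.

```bash
python3 -c "
from h import *
print(bot.job_done())"
```

```text
the job is handed in; nothing more can be done
None
```

I moved all four things to their places and handed the job in at about 45 s. The tin went to the small mat and the plate onto the pile. I parked the bottle on the white tile, moved the jar to the round mat, then moved the bottle to the square mat.

| Thing | Offset from its place | How it was checked |
|---|---|---|
| Tin | about 1 mm | top camera |
| Jar | about 1 mm | top camera |
| Bottle | about 3 mm | wrist camera, cap against mat |
| Plate | about 2 mm, within 1° of parallel to the pile | top camera, after release |

- **Final state:** The last pictures show the jar and bottle upright and the plate flat, with the gripper open and clear of everything. By eye, the beaker had not moved.
- **Camera disagreement:** The top and wrist cameras differed by 1–4 mm, so the offsets carry that uncertainty. This is still inside the 12 mm limit.
- **Plate:** The arm partly hid the plate in the last top view, so that reading was poor. The plate also met the pile about 2 mm earlier than expected, probably at a fingertip, so it may have dropped up to 2 mm when released.

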